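Pin a deck of sample boards into line on the binding jig

ROBOT

A 7-joint arm with a two-finger parallel gripper is mounted at the origin on the work surface. World frame = base frame: x ahead of the robot, y to its left, z up, the work surface at z = 0. Lengths are in m, angles in rad, forces in N, time in s.
With the tool pointing down it reaches from about 0.35 to 0.9 m from the base axis. Payload 7.2 kg.
Tool frame: the origin (TCP) lies at the very end of the fingers, on their centre line; the grasp point (between the pads) lies 19 mm behind it; z points along the fingers, y is the direction in which the jaws open and shut (so a half turn about z gives the same grasp; the last joint's range is limited). The gripper opens to 85 mm and grips with 20 to 120 N. Pads are 22 mm wide; open, the fingers measure 114 mm over their backs; the gripper's body (76 mm by 85 mm) begins 54 mm behind the grasp point. The pads swing forward as they close: fully open they stand 13 mm farther back than shut.
Start: joints at [1.144, 0.411, -0.013, 1.596, 0.006, 1.134, -0.082], TCP at [0.219, -0.585, 0.231] pointing down, gripper open.
Joint ranges: [-2.95, 2.95], [-0.29, 1.99], [-1.47, 1.44], [0.14, 2.54], [-1.03, 4.17], [0.13, 1.85], [-2.86, 2.86]. Speed limits (rad/s): [2.39, 2.39, 3.01, 3.01, 3.14, 3.14, 3.14].

INTERFACE

Orientations are given as a unit quaternion [x, y, z, w].
In Python, from station import bot gives the robot as it stands.
- The arm moves only by the tool step_arm, never from a script. Its argument "moves" is a list of rows, each an object of numbers: "x", "y", "z": the shift along the tool's x, y, z in m; "wx", "wy", "wz": the turn, a rotation vector about the tool's x, y, z in units of 6 degrees (1.0 is 6 degrees); "grip": the finger opening in m, from 0 to 0.0854. A call has 1 to 12 rows; each row is the pose to reach, as a shift and turn from the pose measured when the call began, along the tool's axes at that moment; what a row does not reach only later rows make up. A row lasts 1/10 s, in which the tool goes at most 50 mm and 8.59 degrees, less where a joint would pass 70% of its speed; a pose out of reach is approached as far as the arm can. A call with a gripper value outside its range is refused whole. The fingers move at their own pace and stop on an object; "squeeze" is the grip in N (left out, the last holds). Time passes only in rows, so rows that repeat a pose let the fingers close. It gives the time, the measured TCP pose, the force and the opening at its end, in the units of the state.
- bot.get_state(): the state, without advancing time (a new reading comes with each control period).
- bot.camera(name): name is "side" or "top" or "wrist"; returns (picture, depth): 400x640x3 uint8, red, green, blue; 400x640 float32, m along the optical axis (not along the pixel's ray), 0 where there is no reading.
- bot.camera_info(name): a dict with "fx", "fy", "cx", "cy" (pixels), "R" (3x3) and "t" (3): a world point X has camera coordinates R X + t. Camera axes: x right, y down, z forward; pixel columns grow to the right and rows downward; lengths in m; the calibration is good to about 2 mm. The wrist camera is an equidistant fisheye: a pixel r from the principal point sees the ray r / f radians off the axis. A picture is of the moment at which its call begins: read the wrist's pose just before it. camera_info takes no time and is no camera call; for the wrist camera it gives the pose at the moment of the call.
- bot.job_done(): hands the job in, once; it reports no verdict.
The state is a dict: "time": time; "q": joint angles; "joint_velocities": joint speeds; "joint_torque": joint torques, N m; "tool_pos": TCP position; "tcp_rot": TCP orientation; "contact_force": force on the tool from outside, world axes, zero at the start; "moment": the same for the moment, N m; "gripper_width": finger opening in m.
Only numpy, scipy, OpenCV 4.12 (cv2) and the standard library are available. Lean on these libraries where they do the work, as an engineer would, in place of code of your own. Each camera call takes 0.05 s, during which the arm holds its last target.

TASK

Bind the sample boards on the counter jig: park the weight on the cork mat, turn the index plate under the jig's deck by its knob until its hole is below the deck hole, and lay every loose board squarely on the two already there, holes over the deck hole. Then drive the tapered pin down through boards, deck and index plate until its head sits flush on the top board and all holes are pulled into line, and finally set the weight back flat on the plain end of the deck of boards, beside the pin head, and let go. Leave the mug, jar and stapler where they are.

Things in the scene. Friction and masses are not known exactly. Their poses are not given: they have to be found in the camera images.
- jig: Binding jig, fixed: an aluminium deck 50 mm wide, top 55 mm above the counter, from x = -90 to +132 mm of its frame, on a spindle and an end block. Origin: on the counter, under where the centre of every board belongs; x along the deck. Its 24 mm hole is at x = -62 mm, free down to the counter. Boards lie along it, their x along the jig's x, holes over the deck hole.
- jig_hole (a point): Centre of the deck's 24 mm hole, at the deck's top face (55 mm above the counter). Four round guide posts, 10 mm thick with tapered tops 128 mm above the counter, stand beside the deck at x = -35 and +75 mm, y = -39 and +39 mm of the jig's frame, 7 mm clear of a centred board's sides.
- index_plate (a joint): Angle of the loose steel index plate (150 mm square, 35 to 45 mm above the counter) that turns about the jig's origin under the deck; its 24 mm hole is 62 mm from the axis. 0: hole below the deck hole, lever in line with the deck, beyond the hole end. Grows clockwise from above; range -1.3 to 1.3, starts at 0.5 to 1.1; about 1 N at the knob, stays where left. Turned away it blocks the pin.
- lever_knob (a point): Top centre of the index plate's round black knob: upright post 18 mm in diameter and 50 mm tall (from 45 to 95 mm above the counter), on the lever 130 mm from the spindle. At joint 0 it lies at x = -130 mm, y = 0 of the jig's frame.
- weight: Dark steel paperweight, 0.4 to 0.7 kg: block 60 x 50 x 20 mm with a grip rib on top 50 mm long (x), 16 mm thick (y), 30 mm tall (20 to 50 mm above the underside). Origin: centre of the underside. It starts on the two stacked boards, about 30 mm from the jig's origin along the jig's +x, its x along the jig's.
- mat: Cork mat 110 x 110 x 3 mm fixed on the counter, where the weight is parked. Origin: centre of the underside.
- pin: Tapered steel pin, 180 g, upright: tip 7 mm wide, widening over the first 28 mm to a 21 mm shank; a round head 34 mm wide, 8 mm thick begins 88 mm above the tip; on it a black square grip 20 x 20 mm (sides along x and y), 96 to 130 mm above the tip. Origin: centre of the tip; z up to the grip. It starts hanging by its head in the pin stand, tip 8 mm above the counter.
- pin_head (a point): Centre of the underside of the pin's collar head (88 mm above its tip): the face that comes down on the top board.
- pin_stand: Wooden block 60 x 60 mm, 96 mm tall, fixed, with a 25 mm hole down its middle that holds the pin upright. Origin: centre of the underside.
- mug: Bystander: white mug 80 mm wide, 95 mm tall. Origin: centre of the underside.
- jar: Bystander: glass jar with steel cap, 64 mm wide, 90 mm tall. Origin: centre of the underside.
- stapler: Bystander: stapler 130 x 36 x 50 mm. Origin: centre of the underside.
- base1: Sample board: plain plywood strip 170 x 54 x 10 mm, 75 g, with one 24 mm round through hole on its centre line, 62 mm from its centre towards its -x end. Origin: centre of the underside; x along its length, z up. It starts as the lower of two boards stacked roughly on the jig's deck, up to 7 mm out of line.
- base2: Sample board: plain plywood strip 170 x 54 x 10 mm, 75 g, with one 24 mm round through hole on its centre line, 62 mm from its centre towards its -x end. Origin: centre of the underside; x along its length, z up. It starts as the upper of two boards stacked roughly on the jig's deck, up to 7 mm out of line.
- board1: Sample board: plain plywood strip 170 x 54 x 10 mm, 75 g, with one 24 mm round through hole on its centre line, 62 mm from its centre towards its -x end. Origin: centre of the underside; x along its length, z up. It starts flat on the counter beside the jig, lengthwise roughly along the jig (hole end the same way as the jig's); two to four of board1 to board4 are there.
- board2: Sample board: plain plywood strip 170 x 54 x 10 mm, 75 g, with one 24 mm round through hole on its centre line, 62 mm from its centre towards its -x end. Origin: centre of the underside; x along its length, z up. It starts flat on the counter beside the jig, lengthwise roughly along the jig (hole end the same way as the jig's); two to four of board1 to board4 are there.
- board3: Sample board: plain plywood strip 170 x 54 x 10 mm, 75 g, with one 24 mm round through hole on its centre line, 62 mm from its centre towards its -x end. Origin: centre of the underside; x along its length, z up. It starts flat on the counter beside the jig, lengthwise roughly along the jig (hole end the same way as the jig's); two to four of board1 to board4 are there.
- board4: Sample board: plain plywood strip 170 x 54 x 10 mm, 75 g, with one 24 mm round through hole on its centre line, 62 mm from its centre towards its -x end. Origin: centre of the underside; x along its length, z up. It starts flat on the counter beside the jig, lengthwise roughly along the jig (hole end the same way as the jig's); two to four of board1 to board4 are there.
- base1_hole (a point): Centre of the hole of base1, at its top face.
- base2_hole (a point): Centre of the hole of base2, at its top face.
- board1_hole (a point): Centre of the hole of board1, at its top face.
- board2_hole (a point): Centre of the hole of board2, at its top face.
- board3_hole (a point): Centre of the hole of board3, at its top face.
- board4_hole (a point): Centre of the hole of board4, at its top face.
Not all that is in view belongs to the job. Leave any pink look-alike of the base2 alone.

How it is judged:
On the way, in this order (a step that is already met when the one before it is completed fails the run):
1. the weight is parked on the cork mat (horizontal distance between weight and mat below 0.05 m and height (world z) of weight below 0.01 m and angle between weight's own z axis and vertical below 0.1 rad), for 0.2 s.
2. the pin is home through all boards, the deck and the index plate, all holes in line (horizontal distance between each of base1_hole, base2_hole, board1_hole, board2_hole, board3_hole, board4_hole and jig_hole below 0.004 m and horizontal distance between each of base1, base2, board1, board2, board3, board4 and jig below 0.02 m and height (world z) of each of base1, base2, board1, board2, board3, board4 above 0.05 m and z of pin_head in the frame of base1 above 0.007 m and z of pin_head in the frame of base2 above 0.007 m and z of pin_head in the frame of board1 above 0.007 m and z of pin_head in the frame of board2 above 0.007 m and z of pin_head in the frame of board3 above 0.007 m and z of pin_head in the frame of board4 above 0.007 m and horizontal distance between pin and jig_hole below 0.005 m and angle between pin's own z axis and vertical below 0.08 rad and value of joint index_plate between -0.1 and 0.1 rad and (z of pin_head in the frame of base1 below 0.013 m or z of pin_head in the frame of base2 below 0.013 m or z of pin_head in the frame of board1 below 0.013 m or z of pin_head in the frame of board2 below 0.013 m or z of pin_head in the frame of board3 below 0.013 m or z of pin_head in the frame of board4 below 0.013 m)), for 0.2 s.
3. the weight is back on the boards (x of weight in the frame of jig between -0.012 and 0.075 m and y of weight in the frame of jig between -0.022 and 0.022 m and height (world z) of weight above 0.088 m and angle between weight's own z axis and vertical below 0.08 rad), for 0.2 s.
At the end, for the whole second after the job is handed in: Every board on the deck, hole within 4 mm of the deck hole, centre within 20 mm of the jig origin; index plate within 0.1 rad of 0; pin upright, head within 3 mm of the top board; weight flat on the boards, x -12 to 75 mm and y within 22 mm in the jig frame; all at rest (all of step 2 and all of step 3 and linear speed of each of weight, pin below 0.02 m/s); the robot touches nothing.
It fails at once if the mug is disturbed (moved over 40 mm or tipped) (distance of mug from where it was at the start of the episode above 0.04 m or angle between mug's own z axis and vertical above 0.5 rad).
It fails at once if the jar is disturbed (moved over 40 mm or tipped) (distance of jar from where it was at the start of the episode above 0.04 m or angle between jar's own z axis and vertical above 0.5 rad).
It fails at once if the stapler is disturbed (moved over 40 mm or tipped) (distance of stapler from where it was at the start of the episode above 0.04 m or angle between stapler's own z axis and vertical above 0.5 rad).
Of board1, board2, board3, board4 only 2 to 4 are there at a start; the rules pass over those that are not, and their reading is None.
At some moment in a run one of board1, board2, board3, board4 may be knocked a few centimetres aside while the robot is not near it.
It also fails if it takes over 210 s, if anything falls off the work surface, if the arm or the gripper's body presses on something with over 40 N, if the wrist force passes 120 N, or if a joint passes its speed limit or range.

## Working session

There is one attempt and no reset: what is moved stays moved. The work goes in short steps, Python scripts to look and compute and a tool call to move; the robot and the scene stay as the last step left them, time stands still between calls to the robot, and variables do not carry over. Pictures are saved under pics/ and viewed, and the job is handed in when it is done.

Besides the shell and the picture viewer there is one more tool, called after "Call:" as name(argument=value, ...) on one line, values as JSON. step_arm: Moves the arm, as the interface text tells. Its arguments: {"type":"object","properties":{"moves":{"type":"array","items":{"type":"object","properties":{"x":{"type":"number"},"y":{"type":"number"},"z":{"type":"number"},"wx":{"type":"number"},"wy":{"type":"number"},"wz":{"type":"number"},"grip":{"type":"number"}}}},"squeeze":{"type":"number"}},"required":["moves"]}

```bash
ls; mkdir -p pics
python3 - <<'E'
from station import bot
import cv2
print(bot.get_state())
for n in ["side","top","wrist"]:
    i=bot.camera_info(n); print(n,i)
    p,d=bot.camera(n); cv2.imwrite(f"pics/{n}0.png",p[:,:,::-1])
E
```

```text
pics
{'time': 0.0, 'q': array([ 1.14382947,  0.41193359, -0.01271938,  1.59706339,  0.00557524,
        1.13430692, -0.08219502]), 'joint_velocities': array([-0.00021087, -0.00045949, -0.00038555, -0.00130825,  0.00070935,
        0.00113309, -0.00063122]), 'joint_torque': array([-4.05855135e-04, -6.00625920e+01,  6.81764893e-01, -2.99417764e+01,
        1.38178669e-02,  1.05048297e-02, -7.43484037e-06]), 'tool_pos': array([ 0.2192416 , -0.58473834,  0.23042412]), 'tcp_rot': array([ 9.83951228e-01,  1.78435645e-01, -1.95433944e-04, -8.14927194e-04]), 'contact_force': array([-0.7307344 , -0.57294275,  0.33012923]), 'moment': array([0.00071943, 0.01091735, 0.00533277]), 'gripper_width': 0.085280023158257}
side {'fx': 404.3486347529214, 'fy': 404.3486347529214, 'cx': 321.32518833209343, 'cy': 198.20577014218543, 'R': array([[ 0.69314037, -0.72060367,  0.01693445],
       [-0.41493445, -0.41811112, -0.80809189],
       [ 0.58939447,  0.55309442, -0.58881298]]), 't': array([-0.4037749 ,  0.25616579,  1.01824266])}
top {'fx': 414.20890667662513, 'fy': 414.20890667662513, 'cx': 316.6919053240551, 'cy': 192.94939586115305, 'R': array([[ 0.01179699, -0.99963701,  0.02422136],
       [-0.99817726, -0.01320662, -0.05888755],
       [ 0.05918606, -0.02348251, -0.99797073]]), 't': array([-0.09029235,  0.48849997,  1.17443033])}
wrist {'fx': 309.70691628693146, 'fy': 309.70691628693146, 'cx': 318.2943071618777, 'cy': 207.19435914927982, 'R': array([[ 3.52169437e-01, -9.35936257e-01, -1.06423988e-04],
       [-9.00114160e-01, -3.38721630e-01,  2.73974738e-01],
       [-2.56458939e-01, -9.63897353e-02, -9.61736883e-01]]), 't': array([-0.62376161, -0.0374349 ,  0.37607074])}
```

View pics/top0.png

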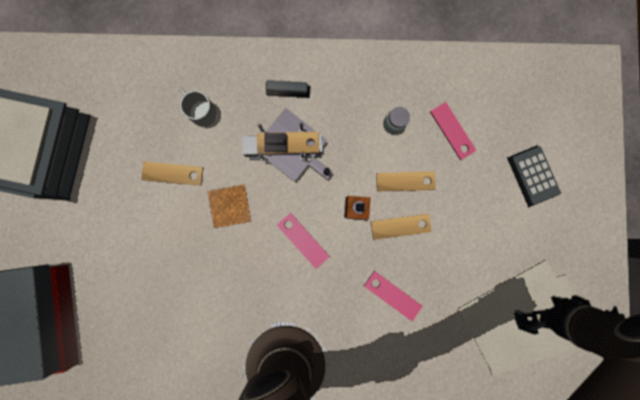

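View pics/side0.png

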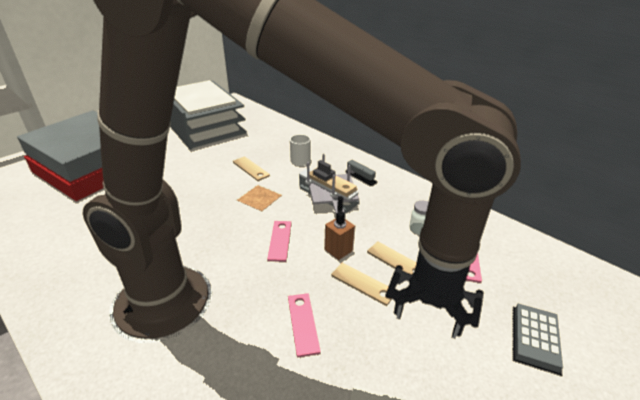

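View pics/wrist0.png

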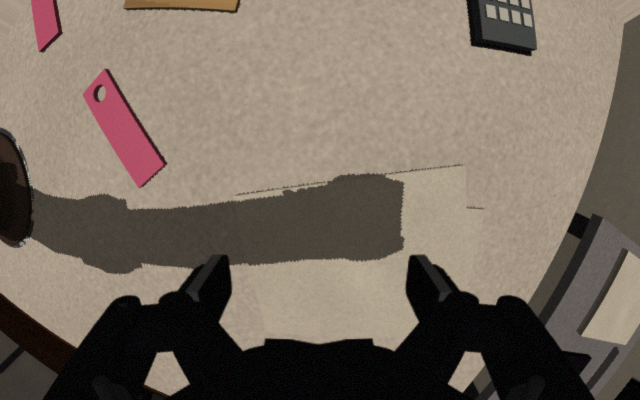

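The top view shows the jig at about (288,143) with the hole end to the right (world −y), three plywood boards at (172,174), (405,181) and (401,226), and three pink decoys. The mat is at (230,206) and the pin stand at (358,208).

```bash
cat > h.py <<'E'
import numpy as np, cv2
from station import bot
from scipy.spatial.transform import Rotation as Ro
def info(n):
    i=bot.camera_info(n); return i
def ray(i,uv,n):
    uv=np.atleast_2d(np.array(uv,float))
    a=(uv[:,0]-i['cx'])/i['fx']; b=(uv[:,1]-i['cy'])/i['fy']
    if n=='wrist':
        r=np.hypot(a,b)+1e-12; s=np.sin(r)/r
        d=np.stack([a*s,b*s,np.cos(r)],1)
    else: d=np.stack([a,b,np.ones_like(a)],1)
    return d@i['R'], -i['R'].T@i['t']
def unp(n,uv,z,i=None):
    i=i or info(n); d,o=ray(i,uv,n)
    s=(z-o[2])/d[:,2]; return o+d*s[:,None]
def proj(n,X,i=None):
    i=i or info(n); c=np.atleast_2d(X)@i['R'].T+i['t']
    if n=='wrist':
        r=np.hypot(c[:,0],c[:,1]); t=np.arctan2(r,c[:,2]); k=t/(r+1e-12)
        a,b=c[:,0]*k,c[:,1]*k
    else: a,b=c[:,0]/c[:,2],c[:,1]/c[:,2]
    return np.stack([a*i['fx']+i['cx'],b*i['fy']+i['cy']],1)
def shot(n,name=None):
    i=info(n); p,d=bot.camera(n)
    if name: cv2.imwrite(f"pics/{name}.png",p[:,:,::-1])
    return p,d,i
def mask(p,kind):
    h=cv2.cvtColor(p,cv2.COLOR_RGB2HSV)
    lo,hi={'wood':((12,90,110),(24,255,255)),'pink':((165,100,80),(180,255,255))}[kind]
    return cv2.inRange(h,lo,hi)
def blobs(m,amin):
    cs,_=cv2.findContours(m,cv2.RETR_EXTERNAL,cv2.CHAIN_APPROX_NONE)
    return [c for c in cs if cv2.contourArea(c)>amin]
def tool():
    s=bot.get_state(); return np.array(s['tool_pos']), Ro.from_quat(s['tcp_rot']), s
def rel(target, yaw=None):
    """tool-frame shift to world target; yaw: desired world angle of tool y-axis (jaw axis), mod pi, tool down"""
    p,R,s=tool()
    sh=R.inv().apply(np.array(target)-p)
    out={'shift':np.round(sh,4)}
    if yaw is not None:
        yx=R.apply([0,1,0]); cur=np.arctan2(yx[1],yx[0])
        d=(yaw-cur+np.pi/2)%np.pi-np.pi/2
        # target rot: tool down
        c=cur+d
        Y=np.array([np.cos(c),np.sin(c),0]);Z=np.array([0,0,-1.]);X=np.cross(Y,Z)
        T=Ro.from_matrix(np.stack([X,Y,Z],1))
        out['w6']=np.round(np.rad2deg((R.inv()*T).as_rotvec())/6,3)
    out['q7']=s['q'][6]
    return out
E
python3 - <<'E'
from h import *
p,d,i=shot('top')
m=mask(p,'wood')
for c in blobs(m,150):
    (u,v),wh,a=cv2.minAreaRect(c)
    bx=cv2.boxPoints(((u,v),wh,a))
    print('wood',np.round((u,v)),np.round(wh,1),round(a,1),cv2.contourArea(c))
    w=unp('top',bx,0.01,i); print(np.round(w[:,:2],3).tolist(), np.round(w.mean(0),3), [round(float(np.linalg.norm(w[k]-w[k-1])),3) for k in range(2)])
for nm,uv,z in [('mat',(230,206),.003),('stand',(358,208),.096),('jighole',(310,142),.075),('knob',(327,174),.095),('weight',(276,143),.1),('mug',(197,108),0.05),('jar',(398,120),.09),('stapler',(287,89),.05)]:
    print(nm,np.round(unp('top',uv,z,i),3))
cv2.imwrite('pics/topz.png',cv2.resize(p[70:250,130:450],None,fx=2.5,fy=2.5,interpolation=cv2.INTER_CUBIC)[:,:,::-1])
E
```

```text
wood [401. 226.] [18.2 58.1] 82.4 980.0
[[0.411, -0.241], [0.435, -0.408], [0.383, -0.415], [0.359, -0.248]] [ 0.397 -0.328  0.01 ] [0.052, 0.169]
wood [359. 207.] [22. 22.] 90.0 399.5
[[0.482, -0.175], [0.483, -0.239], [0.42, -0.239], [0.419, -0.175]] [ 0.451 -0.207  0.01 ] [0.063, 0.064]
wood [229. 206.] [37.6 38. ] 79.7 1342.5
[[0.492, 0.231], [0.513, 0.125], [0.407, 0.103], [0.386, 0.209]] [0.449 0.167 0.01 ] [0.108, 0.108]
wood [406. 181.] [18. 57.] 90.0 970.5
[[0.553, -0.259], [0.556, -0.426], [0.503, -0.425], [0.501, -0.259]] [ 0.528 -0.342  0.01 ] [0.052, 0.167]
wood [172. 173.] [59.7 18.2] 5.7 1005.0
[[0.523, 0.419], [0.575, 0.416], [0.56, 0.246], [0.508, 0.25]] [0.541 0.332 0.01 ] [0.17, 0.052]
wood [302. 142.] [21.4 31.1] 86.2 570.0
[[0.666, 0.007], [0.673, -0.083], [0.611, -0.088], [0.603, 0.002]] [ 0.638 -0.04   0.01 ] [0.063, 0.09]
mat [[0.449 0.165 0.003]]
stand [[ 0.446 -0.193  0.096]]
jighole [[ 0.626 -0.063  0.075]]
knob [[ 0.536 -0.109  0.095]]
weight [[0.617 0.029 0.1  ]]
mug [[0.722 0.255 0.05 ]]
jar [[ 0.688 -0.302  0.09 ]]
stapler [[0.781 0.004 0.05 ]]
```

View pics/topz.png

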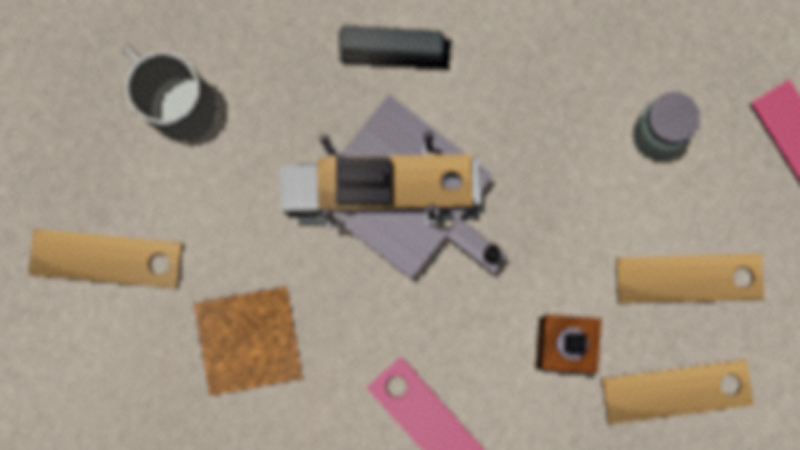

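Run:
```python
from h import *
print(rel([0.60,-0.02,0.33],0.0))
```

```text
{'shift': array([ 0.5548, -0.3954, -0.0989]), 'w6': array([-9.0000e-03, -5.0000e-03, -1.1573e+01]), 'q7': np.float64(-0.08219262408074665)}
```

Call:
step_arm(moves=[{"x": 0.02,"y": -0.02,"z": -0.05},{"x": 0.05,"y": -0.05,"z": -0.1,"wz": -1.4},{"x": 0.555,"y": -0.395,"z": -0.1,"wz": -2.8},{"x": 0.555,"y": -0.395,"z": -0.1,"wz": -4.2},{"x": 0.555,"y": -0.395,"z": -0.1,"wz": -5.6},{"x": 0.555,"y": -0.395,"z": -0.1,"wz": -7.0},{"x": 0.555,"y": -0.395,"z": -0.1,"wz": -8.4},{"x": 0.555,"y": -0.395,"z": -0.1,"wz": -9.8},{"x": 0.555,"y": -0.395,"z": -0.1,"wz": -11},{"x": 0.555,"y": -0.395,"z": -0.1,"wz": -11.57},{"x": 0.555,"y": -0.395,"z": -0.1,"wz": -11.57},{"x": 0.555,"y": -0.395,"z": -0.1,"wz": -11.57}])

```text
$.moves[0]: bad value
```

Call:
step_arm(moves=[{"x": 0.02,"y": -0.02,"z": -0.05,"wx": 0.0,"wy": 0.0,"wz": 0.0,"grip": 0.085},{"x": 0.05,"y": -0.05,"z": -0.1,"wx": 0.0,"wy": 0.0,"wz": -1.4,"grip": 0.085}])

```text
time: 0.4
tool_pos: [0.2417, -0.5334, 0.313]
tcp_rot: [0.968, 0.249, -0.001, -0.002]
contact_force: [0.5, -1.1, 0.4]
gripper_width: 0.0849
```

Run:
```python
from h import *
print(rel([0.60,-0.02,0.33],0.0))
```

```text
{'shift': array([ 0.5617, -0.2767, -0.0162]), 'w6': array([ -0.038,  -0.016, -10.189]), 'q7': np.float64(-0.019241496259687154)}
```

Call:
step_arm(moves=[{"x": 0.56,"y": -0.277,"z": -0.016,"wx": 0.0,"wy": 0.0,"wz": -1.3,"grip": 0.085},{"x": 0.56,"y": -0.277,"z": -0.016,"wx": 0.0,"wy": 0.0,"wz": -2.6,"grip": 0.085},{"x": 0.56,"y": -0.277,"z": -0.016,"wx": 0.0,"wy": 0.0,"wz": -3.9,"grip": 0.085},{"x": 0.56,"y": -0.277,"z": -0.016,"wx": 0.0,"wy": 0.0,"wz": -5.2,"grip": 0.085},{"x": 0.56,"y": -0.277,"z": -0.016,"wx": 0.0,"wy": 0.0,"wz": -6.5,"grip": 0.085},{"x": 0.56,"y": -0.277,"z": -0.016,"wx": 0.0,"wy": 0.0,"wz": -7.8,"grip": 0.085},{"x": 0.56,"y": -0.277,"z": -0.016,"wx": 0.0,"wy": 0.0,"wz": -9.0,"grip": 0.085},{"x": 0.56,"y": -0.277,"z": -0.016,"wx": 0.0,"wy": 0.0,"wz": -10.2,"grip": 0.085},{"x": 0.56,"y": -0.277,"z": -0.016,"wx": 0.0,"wy": 0.0,"wz": -10.2,"grip": 0.085},{"x": 0.56,"y": -0.277,"z": -0.016,"wx": 0.0,"wy": 0.0,"wz": -10.2,"grip": 0.085},{"x": 0.56,"y": -0.277,"z": -0.016,"wx": 0.0,"wy": 0.0,"wz": -10.2,"grip": 0.085},{"x": 0.56,"y": -0.277,"z": -0.016,"wx": 0.0,"wy": 0.0,"wz": -10.2,"grip": 0.085}])

```text
time: 1.6
tool_pos: [0.5852, -0.0392, 0.3292]
tcp_rot: [0.707, 0.707, 0.0, -0.002]
contact_force: [1.2, 0.1, 0.1]
gripper_width: 0.0854
```

Call:
step_arm(moves=[{"x": 0,"y": 0,"z": 0,"wx": 0,"wy": 0,"wz": 0,"grip": 0.085}])

```text
time: 1.7
tool_pos: [0.5873, -0.0312, 0.3288]
tcp_rot: [0.704, 0.711, 0.002, -0.003]
contact_force: [0.1, -0.5, 0.3]
gripper_width: 0.085
```

Run:
```python
from h import *
print(rel([0.60,-0.02,0.33],0.0))
p,d,i=shot('wrist','w1')
print(-i['R'].T@i['t'],i['R'][2])
```

```text
{'shift': array([ 0.0111,  0.0128, -0.0011]), 'w6': array([-0.017, -0.072,  0.095]), 'q7': np.float64(-0.16591904865834128)}
[0.58510067 0.03735973 0.47067966] [ 9.36928500e-04 -2.67272381e-01 -9.63620567e-01]
```

View pics/w1.png

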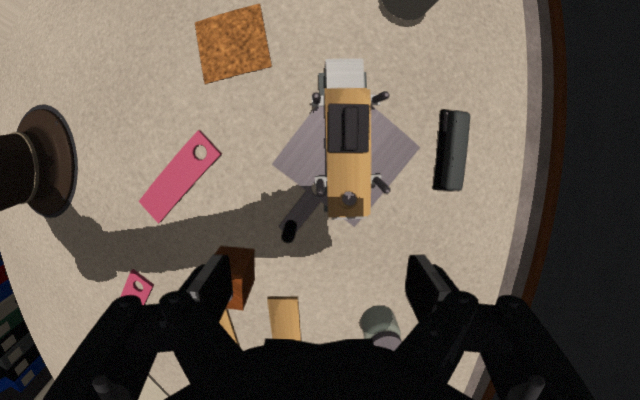

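Run:
```python
import cv2
p=cv2.imread('pics/w1.png')
cv2.imwrite('pics/w1z.png',cv2.resize(p[45:245,260:440],None,fx=3,fy=3,interpolation=cv2.INTER_CUBIC))
```

```text
(no output)
```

View pics/w1z.png

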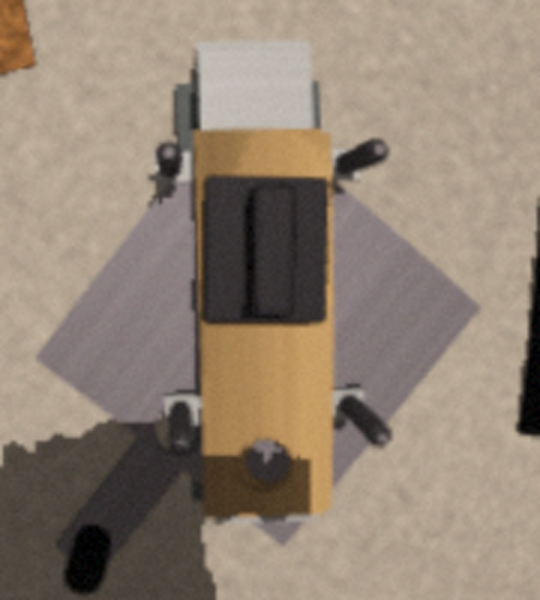

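```bash
cat >> h.py <<'E'
def fitjig(pts, loc):
    # 2D rigid fit: world = t + R(th) loc
    pts=np.array(pts)[:,:2]; loc=np.array(loc); a=loc-loc.mean(0); b=pts-pts.mean(0)
    th=np.arctan2((a[:,0]*b[:,1]-a[:,1]*b[:,0]).sum(),(a*b).sum())
    R=np.array([[np.cos(th),-np.sin(th)],[np.sin(th),np.cos(th)]])
    t=pts.mean(0)-R@loc.mean(0); return t,th,pts-(loc@R.T+t)
E
python3 - <<'E'
from h import *
i=info('wrist')
P=lambda uv,z: unp('wrist',np.array(uv)/3+[260,45],z,i)
posts=P([(168,150),(376,150),(181,437),(379,435)],.128)
print(np.round(posts,4))
# left in image = -x world = jig +y
t,th,r=fitjig(posts,[(.075,.039),(.075,-.039),(-.035,.039),(-.035,-.039)])
print('jig',t,np.degrees(th),np.round(r,4))
print('deck end',P([(198,42),(312,42)],.055))
print('base2 +x corners',P([(196,131),(330,131)],.075), 'x- corners',P([(203,513),(331,513)],.075))
print('base2 hole',P([(268,462)],.075))
print('rib',P([(272,188),(272,314)],.125), 'w corners',P([(206,178),(328,178),(206,322),(326,322)],.095))
print('knob',P([(80,578)],.095))
E
```

```text
[[ 0.5805  0.065   0.128 ]
 [ 0.6569  0.0675  0.128 ]
 [ 0.5862 -0.042   0.128 ]
 [ 0.6621 -0.0402  0.128 ]]
jig [ 0.62228265 -0.00741179] 92.47292689606269 [[ 0.0005 -0.0008]
 [-0.0012 -0.0017]
 [ 0.0014  0.002 ]
 [-0.0007  0.0005]]
deck end [[0.59249717 0.12108112 0.055     ]
 [0.64297845 0.1228698  0.055     ]]
base2 +x corners [[0.59157649 0.07802815 0.075     ]
 [0.64808617 0.07984156 0.075     ]] x- corners [[ 0.59664717 -0.08839818  0.075     ]
 [ 0.6542931  -0.08798165  0.075     ]]
base2 hole [[ 0.62489671 -0.06468579  0.075     ]]
rib [[0.61876479 0.05177646 0.125     ]
 [0.6196578  0.00471438 0.125     ]] w corners [[ 5.95359225e-01  5.67451661e-02  9.50000000e-02]
 [ 6.44315942e-01  5.82101137e-02  9.50000000e-02]
 [ 5.96036933e-01 -1.57205287e-03  9.50000000e-02]
 [ 6.44963849e-01 -5.87232295e-04  9.50000000e-02]]
knob [[ 0.54315095 -0.11231301  0.095     ]]
```

Run:
```python
from h import *
print(rel([0.6192,0.028,0.16],np.radians(1.2)))
```

```text
{'shift': array([0.0615, 0.0339, 0.1689]), 'w6': array([-0.027, -0.05 , -0.132]), 'q7': np.float64(-0.1636670847511698)}
```

Call:
step_arm(moves=[{"x": 0.0615,"y": 0.034,"z": 0.04,"wx": 0,"wy": -0.05,"wz": -0.13,"grip": 0.06},{"x": 0.0615,"y": 0.034,"z": 0.08,"wx": 0,"wy": -0.05,"wz": -0.13,"grip": 0.06},{"x": 0.0615,"y": 0.034,"z": 0.12,"wx": 0,"wy": -0.05,"wz": -0.13,"grip": 0.06},{"x": 0.0615,"y": 0.034,"z": 0.15,"wx": 0,"wy": -0.05,"wz": -0.13,"grip": 0.06},{"x": 0.0615,"y": 0.034,"z": 0.169,"wx": 0,"wy": -0.05,"wz": -0.13,"grip": 0.06},{"x": 0.0615,"y": 0.034,"z": 0.169,"wx": 0,"wy": -0.05,"wz": -0.13,"grip": 0.06},{"x": 0.0615,"y": 0.034,"z": 0.169,"wx": 0,"wy": -0.05,"wz": -0.13,"grip": 0.06}])

```text
time: 2.45
tool_pos: [0.6194, 0.0269, 0.1603]
tcp_rot: [0.7, 0.714, -0.001, -0.001]
contact_force: [0.9, 0.1, 1.3]
gripper_width: 0.0599
```

Run:
```python
from h import *
print(rel([0.6192,0.028,0.1005],np.radians(1.2)))
p,d,i=shot('wrist','w2')
```

```text
{'shift': array([ 0.0011, -0.    ,  0.0598]), 'w6': array([-0.027,  0.003, -0.014]), 'q7': np.float64(-0.3462169801830377)}
```

View pics/w2.png

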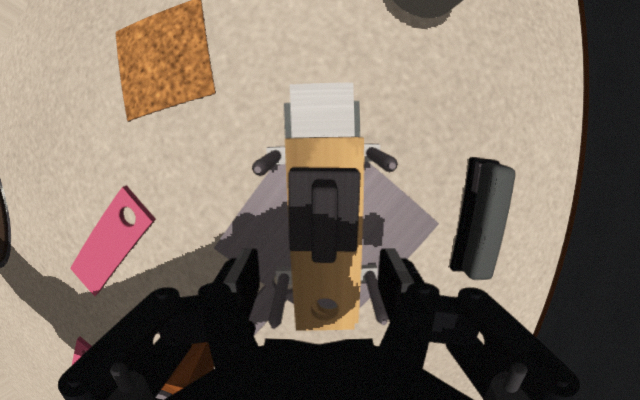

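Call:
step_arm(moves=[{"x": 0.001,"y": 0,"z": 0.03,"wx": 0,"wy": 0,"wz": 0,"grip": 0.06},{"x": 0.001,"y": 0,"z": 0.05,"wx": 0,"wy": 0,"wz": 0,"grip": 0.06},{"x": 0.001,"y": 0,"z": 0.059,"wx": 0,"wy": 0,"wz": 0,"grip": 0.06},{"x": 0.001,"y": 0,"z": 0.059,"wx": 0,"wy": 0,"wz": 0,"grip": 0.0},{"x": 0.001,"y": 0,"z": 0.059,"wx": 0,"wy": 0,"wz": 0,"grip": 0.0},{"x": 0.001,"y": 0,"z": 0.059,"wx": 0,"wy": 0,"wz": 0,"grip": 0.0},{"x": 0.001,"y": 0,"z": 0.059,"wx": 0,"wy": 0,"wz": 0,"grip": 0.0},{"x": 0.001,"y": 0,"z": 0.059,"wx": 0,"wy": 0,"wz": 0,"grip": 0.0}], squeeze=60)

```text
time: 3.3
tool_pos: [0.6213, 0.0284, 0.1039]
tcp_rot: [0.7, 0.714, 0.001, 0.001]
contact_force: [0.7, -0.6, 5.9]
gripper_width: 0.0148
```

Run:
```python
from h import *
p,R,s=tool();print(p,R.as_quat(),s['gripper_width'],s['contact_force'])
```

```text
[0.62134074 0.02838956 0.103926  ] [0.70017003 0.71397522 0.00078011 0.00084444] 0.014811530106474739 [ 0.65964077 -0.58306578  5.91877692]
```

Run:
```python
from h import *
print(rel([0.6213,0.028,0.205]),rel([0.449,0.167,0.205]),rel([0.449,0.167,0.033]))
```

```text
{'shift': array([-0.0004,  0.0002, -0.1011]), 'q7': np.float64(-0.38226281785218197)} {'shift': array([ 0.1419, -0.1694, -0.1015]), 'q7': np.float64(-0.38226281785218197)} {'shift': array([ 0.142 , -0.1698,  0.0705]), 'q7': np.float64(-0.38226281785218197)}
```

Call:
step_arm(moves=[{"x": 0,"y": 0,"z": -0.03,"wx": 0,"wy": 0,"wz": 0,"grip": 0.0},{"x": 0,"y": 0,"z": -0.07,"wx": 0,"wy": 0,"wz": 0,"grip": 0.0},{"x": 0,"y": 0,"z": -0.1,"wx": 0,"wy": 0,"wz": 0,"grip": 0.0},{"x": 0,"y": 0,"z": -0.1,"wx": 0,"wy": 0,"wz": 0,"grip": 0.0},{"x": 0.03,"y": -0.035,"z": -0.1,"wx": 0,"wy": 0,"wz": 0,"grip": 0.0},{"x": 0.06,"y": -0.07,"z": -0.1,"wx": 0,"wy": 0,"wz": 0,"grip": 0.0},{"x": 0.09,"y": -0.105,"z": -0.1,"wx": 0,"wy": 0,"wz": 0,"grip": 0.0},{"x": 0.12,"y": -0.14,"z": -0.1,"wx": 0,"wy": 0,"wz": 0,"grip": 0.0},{"x": 0.142,"y": -0.17,"z": -0.1,"wx": 0,"wy": 0,"wz": 0,"grip": 0.0},{"x": 0.142,"y": -0.17,"z": -0.05,"wx": 0,"wy": 0,"wz": 0,"grip": 0.0},{"x": 0.142,"y": -0.17,"z": 0.0,"wx": 0,"wy": 0,"wz": 0,"grip": 0.0},{"x": 0.142,"y": -0.17,"z": 0.03,"wx": 0,"wy": 0,"wz": 0,"grip": 0.0}])

```text
time: 4.5
tool_pos: [0.4451, 0.1654, 0.0692]
tcp_rot: [0.7, 0.714, -0.002, -0.0]
contact_force: [0.5, -0.9, -6.9]
gripper_width: 0.0147
```

Run:
```python
from h import *
print(rel([0.449,0.167,0.035],np.radians(1.2)), tool()[2]['contact_force'],tool()[0])
shot('top','t2')
```

```text
{'shift': array([0.0016, 0.004 , 0.0341]), 'w6': array([-0.034,  0.022, -0.006]), 'q7': np.float64(-0.7784180951478874)} [ 0.50573848 -0.93918961 -6.92781673] [0.44513139 0.16544155 0.06916241]
```

View pics/t2.png

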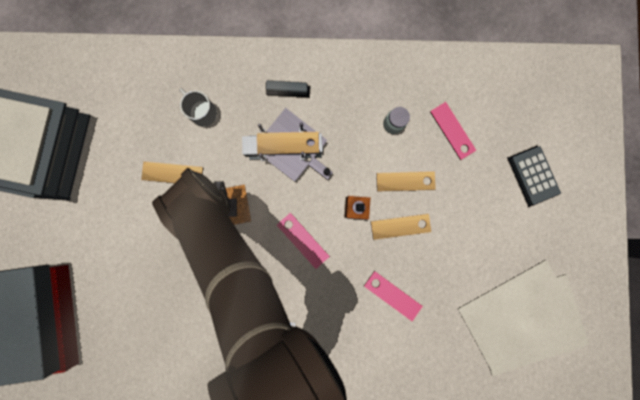

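Call:
step_arm(moves=[{"x": 0.001,"y": 0.003,"z": 0.02,"wx": 0,"wy": 0,"wz": 0,"grip": 0.0},{"x": 0.001,"y": 0.003,"z": 0.032,"wx": 0,"wy": 0,"wz": 0,"grip": 0.0},{"x": 0.001,"y": 0.003,"z": 0.037,"wx": 0,"wy": 0,"wz": 0,"grip": 0.0},{"x": 0.001,"y": 0.003,"z": 0.037,"wx": 0,"wy": 0,"wz": 0,"grip": 0.0}])

```text
time: 4.95
tool_pos: [0.4442, 0.1644, 0.0308]
tcp_rot: [0.7, 0.714, -0.007, -0.001]
contact_force: [-13.9, -6.6, 28.3]
gripper_width: 0.0145
```

Call:
step_arm(moves=[{"x": 0,"y": 0,"z": 0,"wx": 0,"wy": 0,"wz": 0,"grip": 0.05},{"x": 0,"y": 0,"z": 0,"wx": 0,"wy": 0,"wz": 0,"grip": 0.05},{"x": 0,"y": 0,"z": 0,"wx": 0,"wy": 0,"wz": 0,"grip": 0.05},{"x": 0,"y": 0,"z": -0.05,"wx": 0,"wy": 0,"wz": 0,"grip": 0.05},{"x": 0,"y": 0,"z": -0.1,"wx": 0,"wy": 0,"wz": 0,"grip": 0.05},{"x": 0,"y": 0,"z": -0.15,"wx": 0,"wy": 0,"wz": 0,"grip": 0.05},{"x": 0,"y": 0,"z": -0.2,"wx": 0,"wy": 0,"wz": 0,"grip": 0.05},{"x": 0,"y": 0,"z": -0.25,"wx": 0,"wy": 0,"wz": 0,"grip": 0.05},{"x": 0,"y": 0,"z": -0.25,"wx": 0,"wy": 0,"wz": 0,"grip": 0.05}])

```text
time: 5.85
tool_pos: [0.4498, 0.1683, 0.2875]
tcp_rot: [0.7, 0.714, -0.002, 0.002]
contact_force: [1.0, 0.4, -1.0]
gripper_width: 0.05
```

Run:
```python
from h import *
print(tool()[0],rel([0.6213,-0.01,0.33],np.radians(2)))
shot('wrist','w3')
```

```text
[0.44980398 0.16825706 0.28746579] {'shift': array([-0.1818,  0.1679, -0.0418]), 'w6': array([-0.001,  0.042, -0.143]), 'q7': np.float64(-0.5575864497293468)}
```

View pics/w3.png

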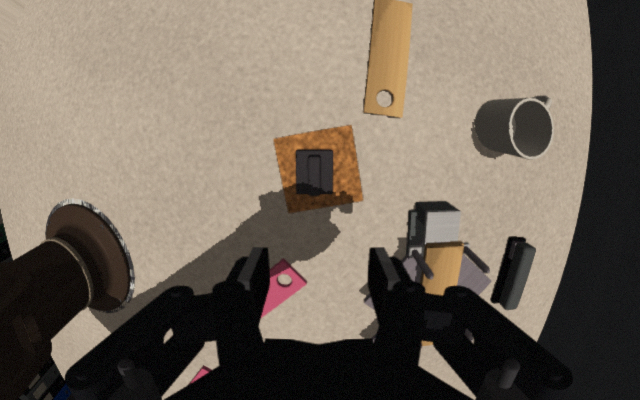

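Call:
step_arm(moves=[{"x": -0.25,"y": 0.168,"z": -0.045,"wx": 0,"wy": 0,"wz": -0.14,"grip": 0.06},{"x": -0.25,"y": 0.168,"z": -0.045,"wx": 0,"wy": 0,"wz": -0.14,"grip": 0.06},{"x": -0.25,"y": 0.168,"z": -0.045,"wx": 0,"wy": 0,"wz": -0.14,"grip": 0.06},{"x": -0.25,"y": 0.168,"z": -0.045,"wx": 0,"wy": 0,"wz": -0.14,"grip": 0.06},{"x": -0.25,"y": 0.168,"z": -0.045,"wx": 0,"wy": 0,"wz": -0.14,"grip": 0.06},{"x": -0.25,"y": 0.168,"z": -0.045,"wx": 0,"wy": 0,"wz": -0.14,"grip": 0.06},{"x": -0.25,"y": 0.168,"z": -0.045,"wx": 0,"wy": 0,"wz": -0.14,"grip": 0.06},{"x": -0.25,"y": 0.168,"z": -0.045,"wx": 0,"wy": 0,"wz": -0.14,"grip": 0.06},{"x": -0.25,"y": 0.168,"z": -0.045,"wx": 0,"wy": 0,"wz": -0.14,"grip": 0.06}])

```text
time: 6.8
tool_pos: [0.621, -0.0776, 0.3287]
tcp_rot: [0.694, 0.72, -0.004, -0.001]
contact_force: [-0.4, 0.3, 1.0]
gripper_width: 0.06
```

Run:
```python
from h import *
print(tool()[0])
p,d,i=shot('wrist','w4')
import pickle; pickle.dump(i,open('w4.pkl','wb'))
cv2.imwrite('pics/w4z.png',cv2.resize(p[95:345,220:440],None,fx=2.4,fy=2.4,interpolation=cv2.INTER_CUBIC)[:,:,::-1])
```

```text
[ 0.6209669  -0.07764205  0.32873783]
```

View pics/w4.png

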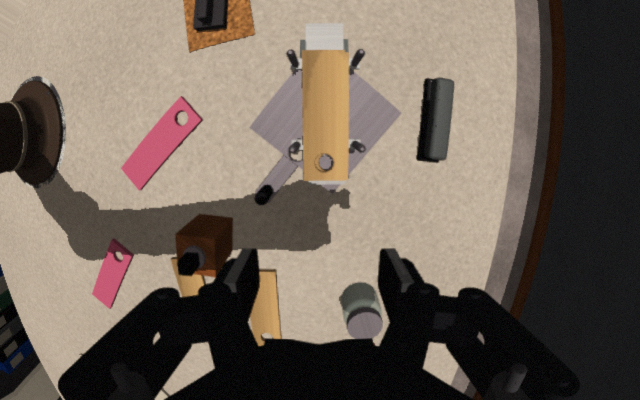

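View pics/w4z.png

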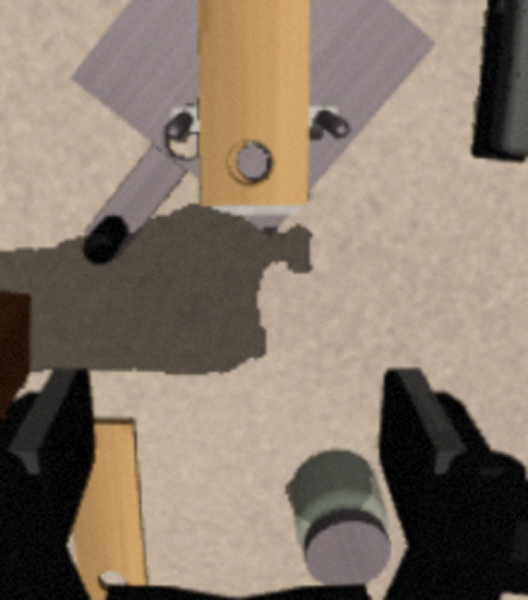

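Run:
```python
import cv2
p=cv2.imread('pics/w4.png')
cv2.imwrite('pics/w4y.png',cv2.resize(p[15:215,240:410],None,fx=3,fy=3,interpolation=cv2.INTER_CUBIC))
```

```text
(no output)
```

View pics/w4y.png

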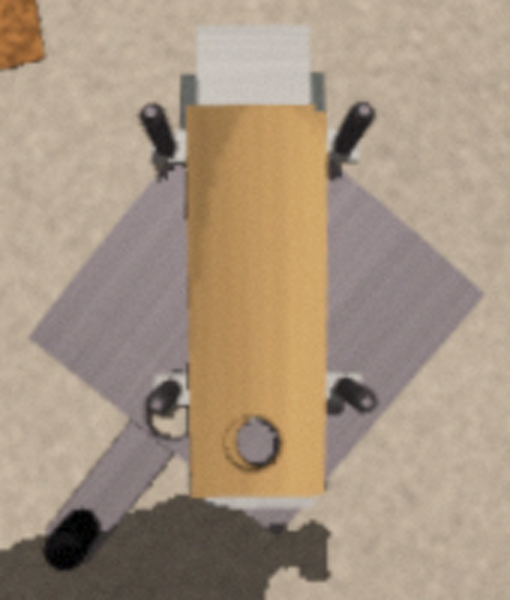

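Run:
```python
from h import *
import pickle; i=pickle.load(open('w4.pkl','rb'))
P=lambda uv,z: unp('wrist',np.array(uv)/3+[240,15],z,i)
posts=P([(151,111),(365,110),(164,402),(363,402)],.127)
t,th,r=fitjig(posts,[(.075,.039),(.075,-.039),(-.035,.039),(-.035,-.039)])
print('jig',t,np.degrees(th),np.round(r,4).tolist())
d=np.array([np.cos(th),np.sin(th)])
print('hole',t-.062*d)
print('deck end',P([(198,27),(309,27)],.055).mean(0)[:2]-.132*d)
b=P([(188,106),(327,107),(190,495),(326,497)],.075)
print('base2',b,fitjig(b,[(.085,.027),(.085,-.027),(-.085,.027),(-.085,-.027)]))
print('base2 hole',P([(252,443)],.075))
k=P([(70,541)],.095)[0];print('knob',k, np.linalg.norm(k[:2]-t))
e=k[:2]-t; print('ang',(np.arctan2(-d[1],-d[0])-np.arctan2(e[1],e[0])))
```

```text
jig [ 0.62510142 -0.00464382] 93.03331888645702 [[-0.0002, -0.0001], [-0.0002, -0.0005], [0.0024, 0.0009], [-0.002, -0.0002]]
hole [ 0.62838225 -0.06655695]
deck end [ 0.62518842 -0.00634167]
base2 [[ 0.59208697  0.08188657  0.075     ]
 [ 0.65018788  0.08397845  0.075     ]
 [ 0.59842894 -0.08597666  0.075     ]
 [ 0.65738134 -0.08452553  0.075     ]] (array([ 0.62452128, -0.00115929]), np.float64(1.6100237072394814), array([[-0.00212161, -0.00082988],
       [ 0.00202084, -0.00085574],
       [-0.00244659,  0.00117611],
       [ 0.00254736,  0.00050951]]))
base2 hole [[ 0.62432765 -0.06226809  0.075     ]]
knob [ 0.54926407 -0.1032925   0.095     ] 0.12443015580144894
ang 0.7083423998622524
```

Run:
```python
from h import *
print(rel([0.546,-0.108,0.13],np.radians(2.7)),rel([0.546,-0.108,0.062]))
```

```text
{'shift': array([-0.0271, -0.0749,  0.1998]), 'w6': array([-0.053,  0.046, -0.1  ]), 'q7': np.float64(-0.08148815822914256)} {'shift': array([-0.0267, -0.0745,  0.2678]), 'q7': np.float64(-0.08148815822914256)}
```

Call:
step_arm(moves=[{"x": -0.027,"y": -0.075,"z": 0.03,"wx": 0,"wy": 0,"wz": -0.1,"grip": 0.06},{"x": -0.027,"y": -0.075,"z": 0.08,"wx": 0,"wy": 0,"wz": -0.1,"grip": 0.06},{"x": -0.027,"y": -0.075,"z": 0.13,"wx": 0,"wy": 0,"wz": -0.1,"grip": 0.06},{"x": -0.027,"y": -0.075,"z": 0.17,"wx": 0,"wy": 0,"wz": -0.1,"grip": 0.06},{"x": -0.027,"y": -0.075,"z": 0.2,"wx": 0,"wy": 0,"wz": -0.1,"grip": 0.06},{"x": -0.027,"y": -0.075,"z": 0.2,"wx": 0,"wy": 0,"wz": -0.1,"grip": 0.06},{"x": -0.027,"y": -0.075,"z": 0.2,"wx": 0,"wy": 0,"wz": -0.1,"grip": 0.06}])

```text
time: 7.55
tool_pos: [0.5459, -0.1066, 0.1307]
tcp_rot: [0.689, 0.724, -0.004, -0.0]
contact_force: [0.2, -0.1, 1.8]
gripper_width: 0.06
```

Run:
```python
from h import *
t=tool()[0];print(t)
p,d,i=shot('wrist','w5')
print(proj('wrist',[t,[t[0],t[1],.095]],i))
q,_,_=shot('top')
cv2.imwrite('pics/t5.png',cv2.resize(q[100:240,200:400],None,fx=4,fy=4)[:,:,::-1])
```

```text
[ 0.54592515 -0.10656571  0.13066665]
[[321.63613854 262.97496736]
 [321.41761437 237.03736109]]
```

View pics/w5.png

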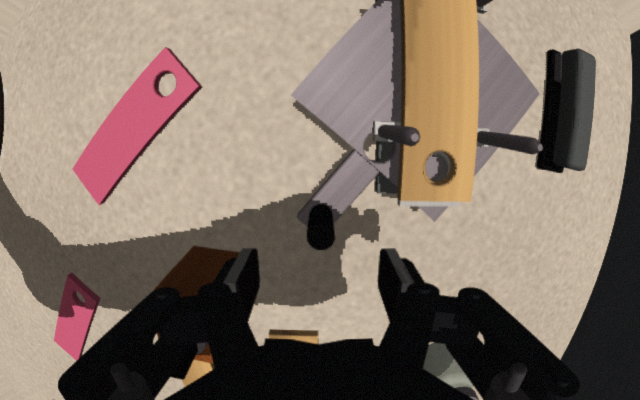

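Call:
step_arm(moves=[{"x": 0,"y": 0,"z": 0.03,"wx": 0,"wy": 0,"wz": 0,"grip": 0.05},{"x": 0,"y": 0,"z": 0.06,"wx": 0,"wy": 0,"wz": 0,"grip": 0.05},{"x": 0,"y": 0,"z": 0.068,"wx": 0,"wy": 0,"wz": 0,"grip": 0.05},{"x": 0,"y": 0,"z": 0.068,"wx": 0,"wy": 0,"wz": 0,"grip": 0.0},{"x": 0,"y": 0,"z": 0.068,"wx": 0,"wy": 0,"wz": 0,"grip": 0.0},{"x": 0,"y": 0,"z": 0.068,"wx": 0,"wy": 0,"wz": 0,"grip": 0.0},{"x": 0,"y": 0,"z": 0.068,"wx": 0,"wy": 0,"wz": 0,"grip": 0.0}], squeeze=25)

```text
time: 8.35
tool_pos: [0.5486, -0.1078, 0.0663]
tcp_rot: [0.69, 0.724, -0.002, 0.003]
contact_force: [-1.4, -0.8, 8.0]
gripper_width: 0.017
```

Run:
```python
from h import *
p,R,s=tool();print(p,s['gripper_width'],s['contact_force'])
t=np.array([.6237,-.006]);
e=p[:2]-t; r=np.hypot(*e); th=np.radians(92.7)
a0=(th+np.pi)-np.arctan2(e[1],e[0])%(2*np.pi); print(r,a0)
for k in range(1,9):
    a=a0*(1-k/8); ang=th+np.pi-a; 
    print(np.round(R.inv().apply([t[0]+.13*np.cos(ang)-p[0],t[1]+.13*np.sin(ang)-p[1],0]),4))
```

```text
[ 0.54857157 -0.10783047  0.06625696] 0.016954773146040585 [-1.39712368 -0.75300254  8.02833144]
0.1265453509442426 0.6827578249530362
[-0.0093  0.0067  0.0001]
[-0.0152  0.0161  0.0001]
[-0.0202  0.026   0.0001]
[-0.0244  0.0363  0.0002]
[-0.0276  0.0469  0.0002]
[-0.03    0.0577  0.0002]
[-0.0314  0.0687  0.0003]
[-0.0319  0.0798  0.0003]
```

Call:
step_arm(moves=[{"x": -0.0065,"y": 0.007,"z": -0.001,"wx": 0,"wy": 0,"wz": 0,"grip": 0.0},{"x": -0.013,"y": 0.0165,"z": -0.001,"wx": 0,"wy": 0,"wz": 0,"grip": 0.0},{"x": -0.018,"y": 0.0265,"z": -0.001,"wx": 0,"wy": 0,"wz": 0,"grip": 0.0},{"x": -0.0225,"y": 0.037,"z": -0.001,"wx": 0,"wy": 0,"wz": 0,"grip": 0.0},{"x": -0.026,"y": 0.0475,"z": -0.001,"wx": 0,"wy": 0,"wz": 0,"grip": 0.0},{"x": -0.0285,"y": 0.0585,"z": -0.001,"wx": 0,"wy": 0,"wz": 0,"grip": 0.0},{"x": -0.03,"y": 0.0695,"z": -0.001,"wx": 0,"wy": 0,"wz": 0,"grip": 0.0},{"x": -0.031,"y": 0.0815,"z": -0.001,"wx": 0,"wy": 0,"wz": 0,"grip": 0.0},{"x": -0.031,"y": 0.0815,"z": -0.001,"wx": 0,"wy": 0,"wz": 0,"grip": 0.0},{"x": -0.031,"y": 0.0815,"z": -0.001,"wx": 0,"wy": 0,"wz": 0,"grip": 0.0}])

```text
time: 9.35
tool_pos: [0.6327, -0.1383, 0.067]
tcp_rot: [0.691, 0.723, -0.003, 0.004]
contact_force: [1.3, -6.6, -11.9]
gripper_width: 0.017
```

Run:
```python
from h import *
p,R,s=tool();print(p,s['gripper_width'],s['contact_force'])
shot('wrist','w6')
```

```text
[ 0.63274249 -0.13832695  0.0670431 ] 0.017007182607832984 [  1.33704687  -6.60739514 -11.92041873]
```

View pics/w6.png

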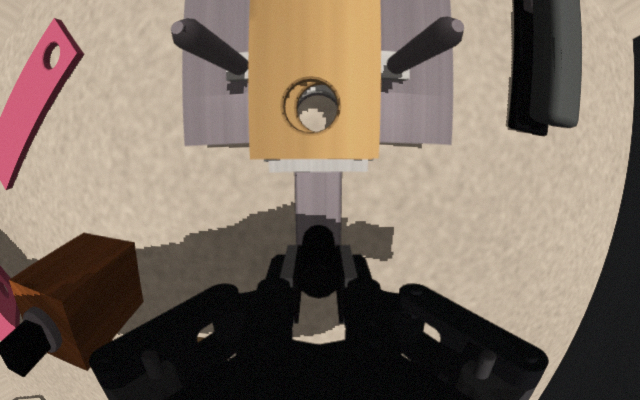

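Call:
step_arm(moves=[{"x": 0,"y": 0,"z": 0,"wx": 0,"wy": 0,"wz": 0,"grip": 0.05},{"x": 0,"y": 0,"z": 0,"wx": 0,"wy": 0,"wz": 0,"grip": 0.05},{"x": 0,"y": 0,"z": -0.04,"wx": 0,"wy": 0,"wz": 0,"grip": 0.05},{"x": 0,"y": 0,"z": -0.09,"wx": 0,"wy": 0,"wz": 0,"grip": 0.05},{"x": 0,"y": 0,"z": -0.14,"wx": 0,"wy": 0,"wz": 0,"grip": 0.06},{"x": 0,"y": 0,"z": -0.19,"wx": 0,"wy": 0,"wz": 0,"grip": 0.07},{"x": 0,"y": 0,"z": -0.2,"wx": 0,"wy": 0,"wz": 0,"grip": 0.085},{"x": 0,"y": 0,"z": -0.2,"wx": 0,"wy": 0,"wz": 0,"grip": 0.085},{"x": 0,"y": 0,"z": -0.2,"wx": 0,"wy": 0,"wz": 0,"grip": 0.085}])

```text
time: 10.3
tool_pos: [0.6321, -0.1362, 0.2665]
tcp_rot: [0.691, 0.723, -0.003, 0.004]
contact_force: [0.7, -0.6, -0.6]
gripper_width: 0.0847
```

Run:
```python
from h import *
import pickle
p,R,s=tool();print(p,s['gripper_width'],s['contact_force'])
p,d,i=shot('wrist','w7'); pickle.dump(i,open('w7.pkl','wb'))
cv2.imwrite('pics/w7z.png',cv2.resize(p[20:240,230:420],None,fx=2.7,fy=2.7,interpolation=cv2.INTER_CUBIC)[:,:,::-1])
q,_,_=shot('top','t7')
cv2.imwrite('pics/t7z.png',cv2.resize(q[110:210,230:350],None,fx=5,fy=5,interpolation=cv2.INTER_CUBIC)[:,:,::-1])
```

```text
[ 0.63210994 -0.1362302   0.26653315] 0.08469777449464654 [ 0.73776472 -0.64449025 -0.64850108]
```

View pics/w7z.png

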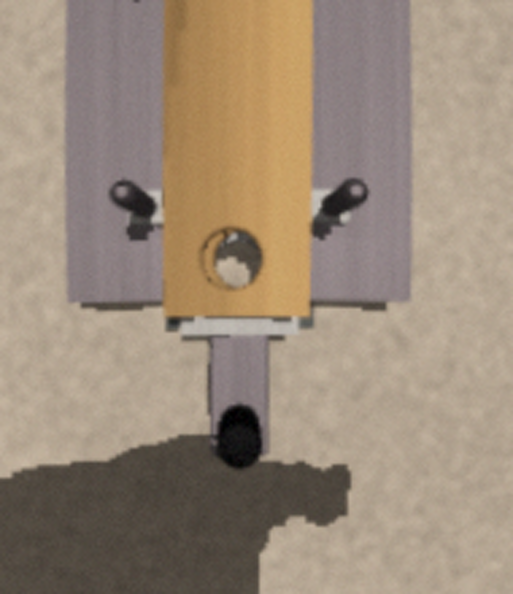

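View pics/t7z.png

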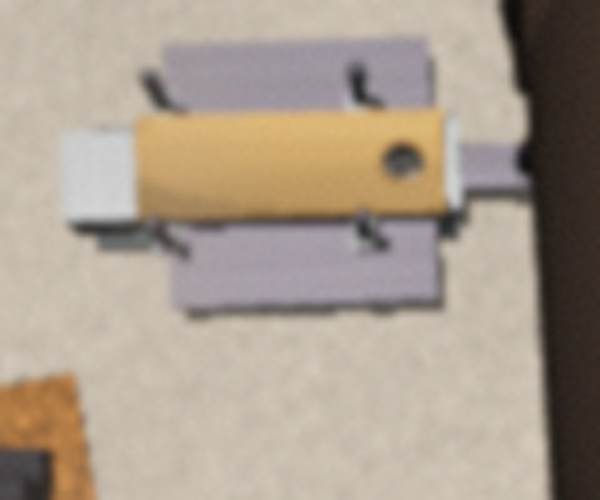

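Run:
```python
from h import *
import pickle; i=pickle.load(open('w7.pkl','rb'))
P=lambda uv,z: unp('wrist',np.array(uv)/2.7+[230,20],z,i)
print('posts',P([(118,190),(357,190)],.127))
print('deckend',P([(180,334),(298,334)],.055))
print('base2 corners-',P([(163,317),(311,317)],.075))
print('base2hole',P([(231,258)],.075))
print('knob',P([(239,450)],.095))
print('plate corners',P([(67,302),(410,300)],.045))
Q=lambda uv,z: unp('top',np.array(uv)/5+[230,110],z)
print('top deck ends',Q([(62,130),(68,222),(463,118),(463,210)],.055))
print('top base2',Q([(136,116),(140,218),(440,110),(445,214)],.075),Q([(404,160)],.075))
print('plate',Q([(160,46),(428,38),(440,304),(175,306)],.045))
```

```text
posts [[ 0.58630944 -0.04124739  0.127     ]
 [ 0.66526116 -0.03758304  0.127     ]]
deckend [[ 0.60420345 -0.09539854  0.055     ]
 [ 0.65375268 -0.09309106  0.055     ]]
base2 corners- [[ 0.59849939 -0.08712727  0.075     ]
 [ 0.65699921 -0.08442205  0.075     ]]
base2hole [[ 0.62432526 -0.06263438  0.075     ]]
knob [[ 0.63082053 -0.13541852  0.095     ]]
plate corners [[ 0.55358326 -0.08352255  0.045     ]
 [ 0.70262883 -0.07570492  0.045     ]]
top deck ends [[ 0.64352896  0.12577824  0.055     ]
 [ 0.59192649  0.12130227  0.055     ]
 [ 0.65403312 -0.09783362  0.055     ]
 [ 0.60208941 -0.09840295  0.055     ]]
top base2 [[ 0.64804479  0.08236082  0.075     ]
 [ 0.591728    0.07903993  0.075     ]
 [ 0.6541789  -0.08439011  0.075     ]
 [ 0.59653536 -0.08780572  0.075     ]] [[ 0.62608065 -0.06492368  0.075     ]]
plate [[ 0.69426619  0.07335405  0.045     ]
 [ 0.70151565 -0.07786305  0.045     ]
 [ 0.55024429 -0.08641888  0.045     ]
 [ 0.54695947  0.06209121  0.045     ]]
```

Run:
```python
from h import *
print(rel([0.6254,0.0175,0.18],np.radians(2.7)),rel([0.6254,0.0175,0.051]))
```

```text
{'shift': array([0.1547, 0.001 , 0.0838]), 'w6': array([-0.009,  0.083, -0.016]), 'q7': np.float64(-0.0017103505424470066)} {'shift': array([0.1558, 0.0011, 0.2128]), 'q7': np.float64(-0.0017103505424470066)}
```

Call:
step_arm(moves=[{"x": 0.05,"y": 0.001,"z": 0,"wx": 0,"wy": 0.08,"wz": 0,"grip": 0.085},{"x": 0.1,"y": 0.001,"z": 0.02,"wx": 0,"wy": 0.08,"wz": 0,"grip": 0.085},{"x": 0.14,"y": 0.001,"z": 0.06,"wx": 0,"wy": 0.08,"wz": 0,"grip": 0.085},{"x": 0.155,"y": 0.001,"z": 0.084,"wx": 0,"wy": 0.08,"wz": 0,"grip": 0.085},{"x": 0.155,"y": 0.001,"z": 0.084,"wx": 0,"wy": 0.08,"wz": 0,"grip": 0.085},{"x": 0.155,"y": 0.001,"z": 0.084,"wx": 0,"wy": 0.08,"wz": 0,"grip": 0.085},{"x": 0.155,"y": 0.001,"z": 0.084,"wx": 0,"wy": 0.08,"wz": 0,"grip": 0.085}])

```text
time: 11.1
tool_pos: [0.626, 0.0163, 0.1801]
tcp_rot: [0.692, 0.722, -0.0, 0.0]
contact_force: [0.7, -1.4, 0.5]
gripper_width: 0.0849
```

Run:
```python
from h import *
t=tool()[0];print(t,rel([0.6254,0.0175,0.051],np.radians(2.7)))
p,d,i=shot('wrist','w8')
```

```text
[0.62604796 0.01629581 0.18007975] {'shift': array([ 0.0014, -0.0005,  0.1291]), 'w6': array([-0.005,  0.009, -0.033]), 'q7': np.float64(-0.285594554451944)}
```

View pics/w8.png

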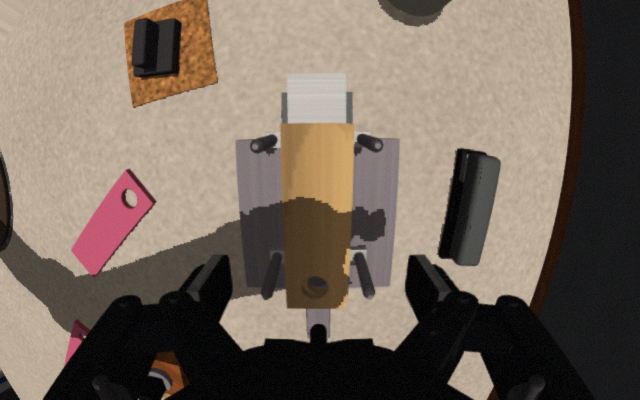

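Call:
step_arm(moves=[{"x": 0.001,"y": 0,"z": 0.04,"wx": 0,"wy": 0,"wz": 0,"grip": 0.085},{"x": 0.001,"y": 0,"z": 0.08,"wx": 0,"wy": 0,"wz": 0,"grip": 0.085},{"x": 0.001,"y": 0,"z": 0.11,"wx": 0,"wy": 0,"wz": 0,"grip": 0.085},{"x": 0.001,"y": 0,"z": 0.125,"wx": 0,"wy": 0,"wz": 0,"grip": 0.085},{"x": 0.001,"y": 0,"z": 0.128,"wx": 0,"wy": 0,"wz": 0,"grip": 0.085},{"x": 0.001,"y": 0,"z": 0.128,"wx": 0,"wy": 0,"wz": 0,"grip": 0.085}])

```text
time: 11.75
tool_pos: [0.6271, 0.0167, 0.0535]
tcp_rot: [0.692, 0.722, 0.0, 0.001]
contact_force: [1.1, 0.2, -0.2]
gripper_width: 0.085
```

Call:
step_arm(moves=[{"x": 0,"y": 0,"z": 0,"wx": 0,"wy": 0,"wz": 0,"grip": 0.04},{"x": 0,"y": 0,"z": 0,"wx": 0,"wy": 0,"wz": 0,"grip": 0.04},{"x": 0,"y": 0,"z": 0,"wx": 0,"wy": 0,"wz": 0,"grip": 0.04},{"x": 0,"y": 0,"z": 0,"wx": 0,"wy": 0,"wz": 0,"grip": 0.04},{"x": 0,"y": 0,"z": 0,"wx": 0,"wy": 0,"wz": 0,"grip": 0.04},{"x": 0,"y": 0,"z": 0,"wx": 0,"wy": 0,"wz": 0,"grip": 0.04}], squeeze=25)

```text
time: 12.35
tool_pos: [0.6282, 0.0167, 0.0553]
tcp_rot: [0.692, 0.722, 0.001, 0.002]
contact_force: [-1.2, -0.1, 7.6]
gripper_width: 0.0533
```

Run:
```python
from h import *
p,R,s=tool();print(p,s['gripper_width'],s['contact_force'])
p,d,i=shot('wrist','w9')
```

```text
[0.62815462 0.01665178 0.05526366] 0.0532855239861811 [-1.15448508 -0.08732916  7.64128787]
```

View pics/w9.png

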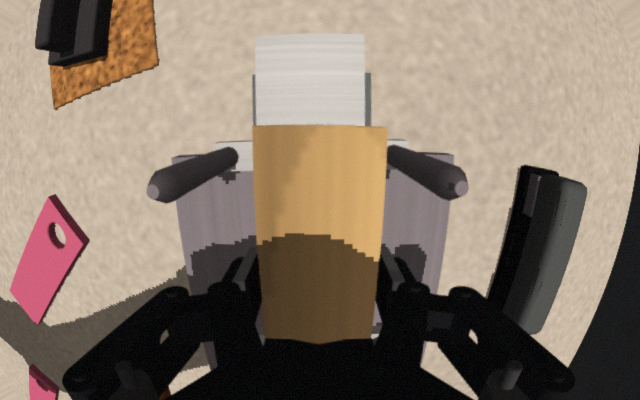

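Call:
step_arm(moves=[{"x": -0.0015,"y": -0.002,"z": 0.002,"wx": 0,"wy": 0,"wz": 0,"grip": 0.04},{"x": -0.003,"y": -0.004,"z": 0.002,"wx": 0,"wy": 0,"wz": 0,"grip": 0.04},{"x": -0.003,"y": -0.004,"z": 0.002,"wx": 0,"wy": 0,"wz": 0,"grip": 0.04},{"x": -0.003,"y": -0.004,"z": 0.002,"wx": 0,"wy": 0,"wz": 0,"grip": 0.04}])

```text
time: 12.8
tool_pos: [0.6263, 0.0148, 0.0554]
tcp_rot: [0.692, 0.722, 0.003, 0.003]
contact_force: [0.8, 2.8, 6.1]
gripper_width: 0.0537
```

Run:
```python
from h import *
p,R,s=tool();print(p,s['gripper_width'],s['contact_force'])
p,d,i=shot('wrist','w10')
```

```text
[0.62629082 0.01481492 0.0553557 ] 0.05374160095346953 [0.81910387 2.80041019 6.06546042]
```

View pics/w10.png

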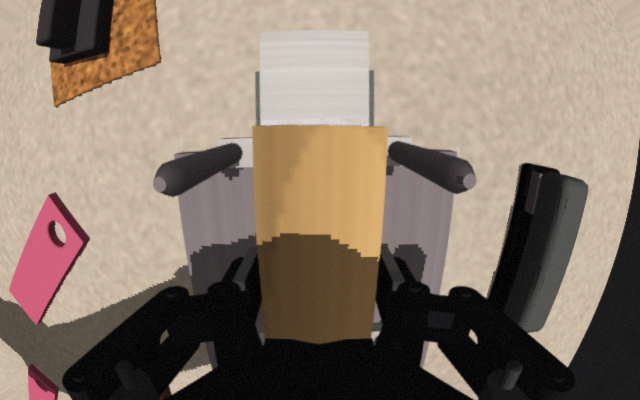

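Call:
step_arm(moves=[{"x": -0.001,"y": -0.0035,"z": 0.0,"wx": 0,"wy": 0,"wz": 0,"grip": 0.04},{"x": -0.001,"y": -0.0035,"z": 0.0,"wx": 0,"wy": 0,"wz": 0,"grip": 0.04},{"x": -0.001,"y": -0.0035,"z": 0.0,"wx": 0,"wy": 0,"wz": 0,"grip": 0.04},{"x": -0.001,"y": -0.0035,"z": 0.0,"wx": 0,"wy": 0,"wz": 0,"grip": 0.04}])

```text
time: 13.25
tool_pos: [0.6224, 0.0134, 0.0554]
tcp_rot: [0.692, 0.722, 0.003, 0.003]
contact_force: [-2.7, -1.3, 3.1]
gripper_width: 0.0541
```

Call:
step_arm(moves=[{"x": 0,"y": 0,"z": 0,"wx": 0,"wy": 0,"wz": 0,"grip": 0.085},{"x": 0,"y": 0,"z": 0,"wx": 0,"wy": 0,"wz": 0,"grip": 0.085},{"x": 0,"y": 0,"z": 0,"wx": 0,"wy": 0,"wz": 0,"grip": 0.085},{"x": 0,"y": 0,"z": -0.05,"wx": 0,"wy": 0,"wz": 0,"grip": 0.085},{"x": 0,"y": 0,"z": -0.1,"wx": 0,"wy": 0,"wz": 0,"grip": 0.085},{"x": 0,"y": 0,"z": -0.15,"wx": 0,"wy": 0,"wz": 0,"grip": 0.085},{"x": -0.05,"y": 0,"z": -0.2,"wx": 0,"wy": 0,"wz": 0,"grip": 0.085},{"x": -0.1,"y": 0,"z": -0.22,"wx": 0,"wy": 0,"wz": 0,"grip": 0.085},{"x": -0.12,"y": 0,"z": -0.22,"wx": 0,"wy": 0,"wz": 0,"grip": 0.085},{"x": -0.12,"y": 0,"z": -0.22,"wx": 0,"wy": 0,"wz": 0,"grip": 0.085},{"x": -0.12,"y": 0,"z": -0.22,"wx": 0,"wy": 0,"wz": 0,"grip": 0.085}])

```text
time: 14.35
tool_pos: [0.6256, -0.1077, 0.2754]
tcp_rot: [0.693, 0.721, 0.003, 0.003]
contact_force: [-1.0, 0.4, -0.3]
gripper_width: 0.0851
```

Run:
```python
from h import *
import pickle
t=tool()[0];print(t)
p,d,i=shot('wrist','w11');pickle.dump(i,open('w11.pkl','wb'))
cv2.imwrite('pics/w11z.png',cv2.resize(p[20:240,230:420],None,fx=2.7,fy=2.7,interpolation=cv2.INTER_CUBIC)[:,:,::-1])
shot('top','t11')
```

```text
[ 0.62563715 -0.10773591  0.27537973]
```

View pics/w11z.png

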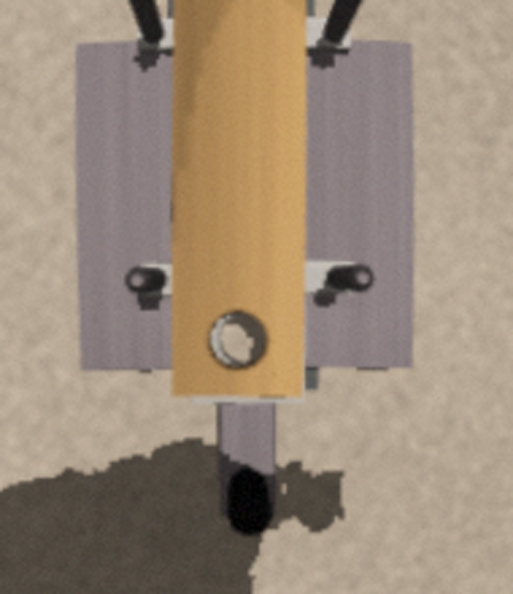

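View pics/t11.png

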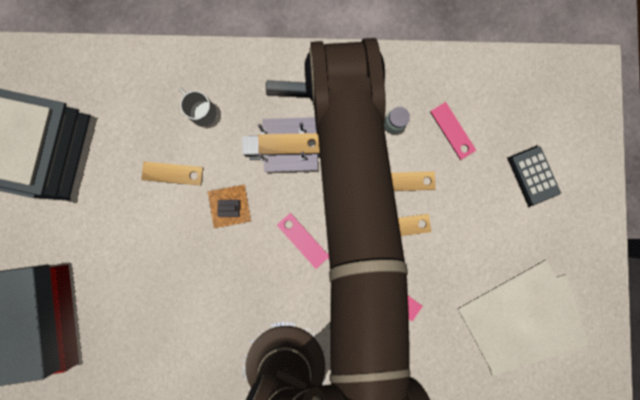

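Run:
```python
from h import *
import pickle; i=pickle.load(open('w11.pkl','rb'))
P=lambda uv,z: unp('wrist',np.array(uv)/2.7+[230,20],z,i)
print('posts',P([(132,281),(365,277)],.127))
print('deckend',P([(192,403),(286,401)],.055))
print('base2 corners-',P([(172,396),(304,396)],.075))
print('base2hole',P([(238,339)],.075))
print('knob',P([(248,510)],.095))
print('plate corners',P([(77,44),(412,42),(82,370),(412,367)],.045))
```

```text
posts [[ 0.58575511 -0.0420503   0.127     ]
 [ 0.66589022 -0.03719003  0.127     ]]
deckend [[ 0.60483105 -0.09563024  0.055     ]
 [ 0.64585328 -0.0931048   0.055     ]]
base2 corners- [[ 0.59731459 -0.08980186  0.075     ]
 [ 0.65176044 -0.08763074  0.075     ]]
base2hole [[ 0.62355848 -0.0652266   0.075     ]]
knob [[ 0.63014726 -0.13169798  0.095     ]]
plate corners [[ 0.54696146  0.06560644  0.045     ]
 [ 0.69570386  0.07344839  0.045     ]
 [ 0.55426589 -0.08361305  0.045     ]
 [ 0.70300044 -0.07609389  0.045     ]]
```

Run:
```python
from h import *
print(rel([0.528,-0.38,0.25],np.radians(1.5)))
```

```text
{'shift': array([-0.2705, -0.1097,  0.0239]), 'w6': array([ 0.07 , -0.006,  0.172]), 'q7': np.float64(-0.04193960830401184)}
```

Call:
step_arm(moves=[{"x": -0.27,"y": -0.11,"z": 0.024,"wx": 0.07,"wy": 0,"wz": 0.17,"grip": 0.085},{"x": -0.27,"y": -0.11,"z": 0.024,"wx": 0.07,"wy": 0,"wz": 0.17,"grip": 0.085},{"x": -0.27,"y": -0.11,"z": 0.024,"wx": 0.07,"wy": 0,"wz": 0.17,"grip": 0.085},{"x": -0.27,"y": -0.11,"z": 0.024,"wx": 0.07,"wy": 0,"wz": 0.17,"grip": 0.085},{"x": -0.27,"y": -0.11,"z": 0.024,"wx": 0.07,"wy": 0,"wz": 0.17,"grip": 0.085},{"x": -0.27,"y": -0.11,"z": 0.024,"wx": 0.07,"wy": 0,"wz": 0.17,"grip": 0.085},{"x": -0.27,"y": -0.11,"z": 0.024,"wx": 0.07,"wy": 0,"wz": 0.17,"grip": 0.085},{"x": -0.27,"y": -0.11,"z": 0.024,"wx": 0.07,"wy": 0,"wz": 0.17,"grip": 0.085},{"x": -0.27,"y": -0.11,"z": 0.024,"wx": 0.07,"wy": 0,"wz": 0.17,"grip": 0.085}])

```text
time: 15.35
tool_pos: [0.5291, -0.3768, 0.2498]
tcp_rot: [0.696, 0.718, 0.001, -0.001]
contact_force: [-0.2, 0.5, 0.2]
gripper_width: 0.0849
```

```bash
cat >> h.py <<'E'
def boards(p,i,n,z=.01,amin=300):
    m=mask(p,'wood'); out=[]
    for c in blobs(m,amin):
        e=cv2.approxPolyDP(c,0.03*cv2.arcLength(c,True),True)
        w=unp(n,c[:,0,:],z,i)[:,:2].astype(np.float32)
        (cx,cy),wh,a=cv2.minAreaRect(w)
        b=cv2.boxPoints(((cx,cy),wh,a)); e1=b[1]-b[0]; e2=b[2]-b[1]
        l=e1 if np.hypot(*e1)>np.hypot(*e2) else e2
        ang=np.degrees(np.arctan2(l[1],l[0]))%180
        uv=c[:,0,:].mean(0)
        print('px',np.round(uv),'ctr',np.round((cx,cy),4),'size',np.round(sorted(wh),4),'ang',round(float(ang),2))
        out.append(((cx,cy),sorted(wh),ang))
    return out
E
python3 - <<'E'
from h import *
t=tool()[0];print(t)
p,d,i=shot('wrist','w12')
boards(p,i,'wrist')
q,_,j=shot('top','t12');print('top');boards(q,j,'top')
E
```

```text
[ 0.52909135 -0.3768108   0.24976511]
px [319. 137.] ctr [ 0.526  -0.3301] size [0.0537 0.1443] ang 92.31
px [216. 124.] ctr [ 0.3938 -0.3139] size [0.0543 0.1407] ang 98.09
top
px [395. 226.] ctr [ 0.3947 -0.3159] size [0.0527 0.1443] ang 98.21
px [358. 207.] ctr [ 0.45   -0.2053] size [0.0639 0.0642] ang 86.87
px [229. 206.] ctr [0.4495 0.1668] size [0.1073 0.1075] ang 101.18
px [401. 181.] ctr [ 0.5273 -0.3324] size [0.054  0.1486] ang 93.26
px [172. 173.] ctr [0.5412 0.3324] size [0.052  0.1696] ang 85.35
px [289. 143.] ctr [ 0.6341 -0.0024] size [0.0586 0.1741] ang 90.96
```

View pics/w12.png

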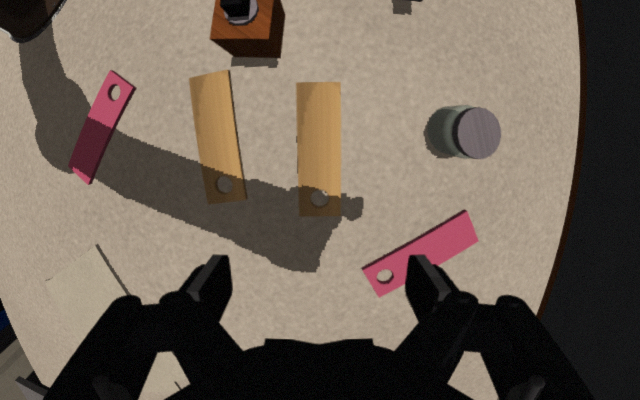

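```bash
sed -i "s/(12,90,110)/(11,90,50)/" h.py
python3 - <<'E'
from h import *
p,d,i=shot('wrist')
boards(p,i,'wrist')
q,_,j=shot('top');print('top');boards(q,j,'top')
print(unp('wrist',[(319,198)],.01,i))
E
```

```text
px [319. 148.] ctr [ 0.5265 -0.3424] size [0.0539 0.1686] ang 92.4
px [217. 137.] ctr [ 0.3964 -0.3281] size [0.0564 0.1698] ang 98.34
px [241.  21.] ctr [ 0.4241 -0.1744] size [0.057  0.0781] ang 176.14
top
px [489. 363.] ctr [-0.0081 -0.5805] size [0.1628 0.2142] ang 162.93
px [401. 226.] ctr [ 0.3965 -0.3281] size [0.0528 0.169 ] ang 98.21
px [358. 207.] ctr [ 0.4501 -0.2019] size [0.0645 0.0703] ang 86.15
px [229. 206.] ctr [0.4495 0.1668] size [0.1073 0.1075] ang 10.93
px [406. 181.] ctr [ 0.5279 -0.3426] size [0.0539 0.1688] ang 93.21
px [172. 173.] ctr [0.5414 0.3322] size [0.0517 0.1693] ang 85.35
px [289. 144.] ctr [ 0.6341 -0.0023] size [0.0587 0.1741] ang 90.89
px [518. 231.] ctr [ 0.3954 -0.669 ] size [0.1988 0.5398] ang 164.22
px [537. 130.] ctr [ 0.6789 -0.727 ] size [0.0796 0.1593] ang 62.74
[[ 0.52914691 -0.40376588  0.01      ]]
```

Run:
```python
from h import *
print(rel([0.526,-0.3225,0.06],np.radians(2.6)),rel([0.526,-0.3225,0.0005],np.radians(2.6)))
```

```text
{'shift': array([ 0.0553, -0.0011,  0.1902]), 'w6': array([ 0.004, -0.007, -0.156]), 'q7': np.float64(0.4171262366742742)} {'shift': array([ 0.0552, -0.0012,  0.2497]), 'w6': array([ 0.004, -0.007, -0.156]), 'q7': np.float64(0.4171262366742742)}
```

Call:
step_arm(moves=[{"x": 0.04,"y": -0.001,"z": 0.04,"wx": 0,"wy": 0,"wz": -0.156,"grip": 0.085},{"x": 0.055,"y": -0.001,"z": 0.09,"wx": 0,"wy": 0,"wz": -0.156,"grip": 0.085},{"x": 0.055,"y": -0.001,"z": 0.14,"wx": 0,"wy": 0,"wz": -0.156,"grip": 0.085},{"x": 0.055,"y": -0.001,"z": 0.18,"wx": 0,"wy": 0,"wz": -0.156,"grip": 0.085},{"x": 0.055,"y": -0.001,"z": 0.21,"wx": 0,"wy": 0,"wz": -0.156,"grip": 0.085},{"x": 0.055,"y": -0.001,"z": 0.235,"wx": 0,"wy": 0,"wz": -0.156,"grip": 0.085},{"x": 0.055,"y": -0.001,"z": 0.249,"wx": 0,"wy": 0,"wz": -0.156,"grip": 0.085},{"x": 0.055,"y": -0.001,"z": 0.249,"wx": 0,"wy": 0,"wz": -0.156,"grip": 0.085}])

```text
time: 16.35
tool_pos: [0.5255, -0.3216, -0.0004]
tcp_rot: [0.691, 0.723, 0.0, -0.002]
contact_force: [0.6, -0.4, -0.2]
gripper_width: 0.0847
```

Run:
```python
from h import *
print(tool()[0],rel([0.526,-0.3225,0.0005],np.radians(2.6)))
shot('wrist','w13')
```

```text
[ 5.25483698e-01 -3.21626990e-01 -3.96059320e-04] {'shift': array([-0.0009,  0.0005, -0.0009]), 'w6': array([-0.019, -0.024,  0.01 ]), 'q7': np.float64(0.23516571677345027)}
```

View pics/w13.png

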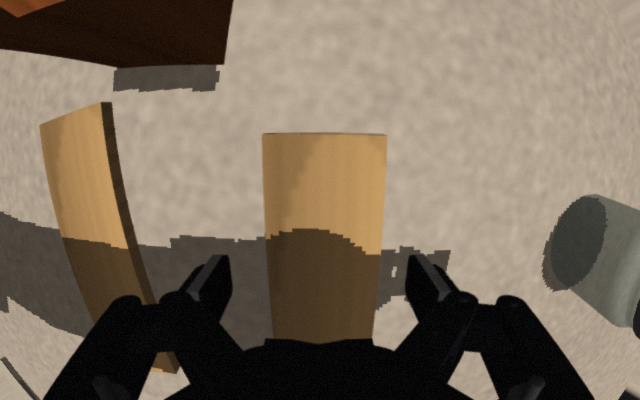

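Board is centred between the fingers (262–386 px). Close.

Call:
step_arm(moves=[{"x": -0.001,"y": 0.0,"z": -0.001,"wx": 0,"wy": 0,"wz": 0,"grip": 0.045},{"x": -0.001,"y": 0.0,"z": -0.001,"wx": 0,"wy": 0,"wz": 0,"grip": 0.045},{"x": -0.001,"y": 0.0,"z": -0.001,"wx": 0,"wy": 0,"wz": 0,"grip": 0.045},{"x": -0.001,"y": 0.0,"z": -0.001,"wx": 0,"wy": 0,"wz": 0,"grip": 0.045},{"x": -0.001,"y": 0.0,"z": -0.001,"wx": 0,"wy": 0,"wz": 0,"grip": 0.045}], squeeze=40)

```text
time: 16.9
tool_pos: [0.5275, -0.3239, 0.0043]
tcp_rot: [0.691, 0.723, 0.001, 0.001]
contact_force: [-1.6, 0.6, 7.8]
gripper_width: 0.052
```

Call:
step_arm(moves=[{"x": 0,"y": 0,"z": -0.04,"wx": 0,"wy": 0,"wz": 0,"grip": 0.045},{"x": 0,"y": 0,"z": -0.09,"wx": 0,"wy": 0,"wz": 0,"grip": 0.045},{"x": 0,"y": 0,"z": -0.14,"wx": 0,"wy": 0,"wz": 0,"grip": 0.045},{"x": 0,"y": 0,"z": -0.19,"wx": 0,"wy": 0,"wz": 0,"grip": 0.045},{"x": 0,"y": 0,"z": -0.2,"wx": 0,"wy": 0,"wz": 0,"grip": 0.045},{"x": 0,"y": 0,"z": -0.2,"wx": 0,"wy": 0,"wz": 0,"grip": 0.045}])

```text
time: 17.5
tool_pos: [0.5282, -0.3245, 0.2077]
tcp_rot: [0.691, 0.723, 0.001, 0.004]
contact_force: [0.4, -0.1, -2.1]
gripper_width: 0.0516
```

Run:
```python
from h import *
p,R,s=tool();print(p,s['gripper_width'],s['contact_force'])
print(rel([0.6237,0.015,0.22],np.radians(2.75)))
shot('wrist','w14');q,_,_=shot('side','s14')
```

```text
[ 0.52815138 -0.32446468  0.20767219] 0.051609965383926926 [ 0.39324326 -0.10908576 -2.14231465]
{'shift': array([ 0.3347,  0.111 , -0.013 ]), 'w6': array([ 0.066,  0.04 , -0.023]), 'q7': np.float64(0.33992905080059893)}
```

View pics/s14.png

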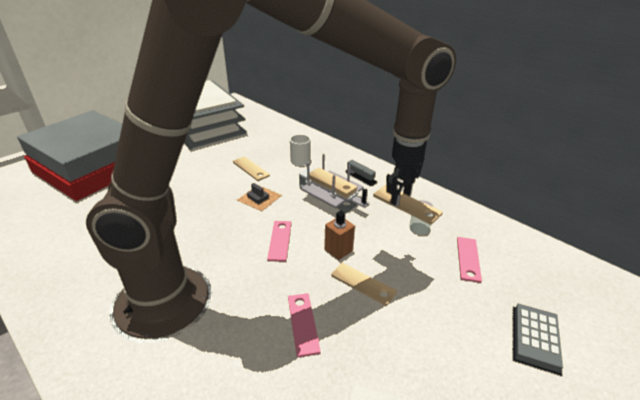

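View pics/w14.png

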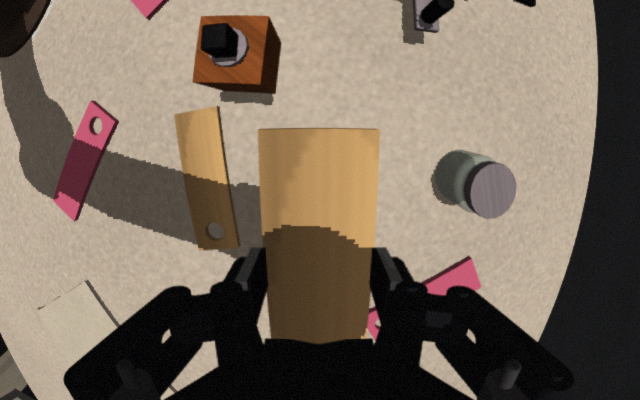

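Call:
step_arm(moves=[{"x": 0.04,"y": 0.014,"z": -0.01,"wx": 0.06,"wy": 0.04,"wz": 0,"grip": 0.045},{"x": 0.08,"y": 0.028,"z": -0.01,"wx": 0.06,"wy": 0.04,"wz": 0,"grip": 0.045},{"x": 0.12,"y": 0.042,"z": -0.01,"wx": 0.06,"wy": 0.04,"wz": 0,"grip": 0.045},{"x": 0.16,"y": 0.056,"z": -0.01,"wx": 0.06,"wy": 0.04,"wz": 0,"grip": 0.045},{"x": 0.2,"y": 0.07,"z": -0.01,"wx": 0.06,"wy": 0.04,"wz": 0,"grip": 0.045},{"x": 0.24,"y": 0.082,"z": -0.01,"wx": 0.06,"wy": 0.04,"wz": 0,"grip": 0.045},{"x": 0.28,"y": 0.096,"z": -0.01,"wx": 0.06,"wy": 0.04,"wz": 0,"grip": 0.045},{"x": 0.31,"y": 0.106,"z": -0.01,"wx": 0.06,"wy": 0.04,"wz": 0,"grip": 0.045},{"x": 0.333,"y": 0.111,"z": -0.01,"wx": 0.06,"wy": 0.04,"wz": 0,"grip": 0.045},{"x": 0.333,"y": 0.111,"z": -0.01,"wx": 0.06,"wy": 0.04,"wz": 0,"grip": 0.045},{"x": 0.333,"y": 0.111,"z": -0.01,"wx": 0.06,"wy": 0.04,"wz": 0,"grip": 0.045},{"x": 0.333,"y": 0.111,"z": -0.01,"wx": 0.06,"wy": 0.04,"wz": 0,"grip": 0.045}])

```text
time: 18.8
tool_pos: [0.6212, 0.0124, 0.212]
tcp_rot: [0.691, 0.723, -0.002, -0.004]
contact_force: [-0.8, -0.6, -1.0]
gripper_width: 0.0517
```

Run:
```python
from h import *
p,R,s=tool();print(p,s['gripper_width'],s['contact_force'])
print(rel([0.6237,0.0136,0.081],np.radians(2.75)))
shot('wrist','w15')
```

```text
[0.62123427 0.01241731 0.21200381] 0.0516673083724836 [-0.79624081 -0.62923321 -0.97508124]
{'shift': array([0.0007, 0.0035, 0.131 ]), 'w6': array([-0.073, -0.03 , -0.036]), 'q7': np.float64(-0.26125734196008216)}
```

View pics/w15.png

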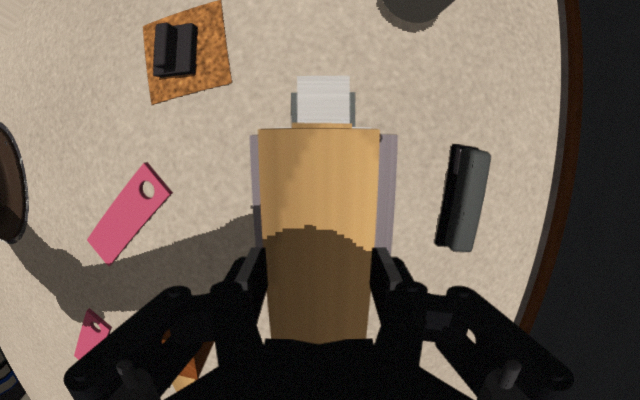

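Call:
step_arm(moves=[{"x": 0.001,"y": 0.003,"z": 0.03,"wx": -0.07,"wy": -0.03,"wz": -0.03,"grip": 0.045},{"x": 0.001,"y": 0.003,"z": 0.07,"wx": -0.07,"wy": -0.03,"wz": -0.03,"grip": 0.045},{"x": 0.001,"y": 0.003,"z": 0.1,"wx": -0.07,"wy": -0.03,"wz": -0.03,"grip": 0.045},{"x": 0.001,"y": 0.003,"z": 0.118,"wx": -0.07,"wy": -0.03,"wz": -0.03,"grip": 0.045},{"x": 0.001,"y": 0.003,"z": 0.122,"wx": -0.07,"wy": -0.03,"wz": -0.03,"grip": 0.045},{"x": 0.001,"y": 0.003,"z": 0.122,"wx": -0.07,"wy": -0.03,"wz": -0.03,"grip": 0.045}])

```text
time: 19.45
tool_pos: [0.6232, 0.0128, 0.09]
tcp_rot: [0.691, 0.723, -0.0, -0.0]
contact_force: [0.2, 0.4, -0.4]
gripper_width: 0.0516
```

Run:
```python
from h import *
p,R,s=tool();print(p,s['gripper_width'],s['contact_force'])
print(rel([0.6237,0.0136,0.081],np.radians(2.75)))
shot('wrist','w16')
q,_,_=shot('side'); cv2.imwrite('pics/s16z.png',cv2.resize(q[120:240,250:420],None,fx=4,fy=4,interpolation=cv2.INTER_CUBIC)[:,:,::-1])
```

```text
[0.6232384  0.01282755 0.09003656] 0.05164528940109099 [ 0.19577927  0.43973757 -0.36461921]
{'shift': array([0.0008, 0.0005, 0.009 ]), 'w6': array([-0.007,  0.001, -0.022]), 'q7': np.float64(-0.3301220324114809)}
```

View pics/w16.png

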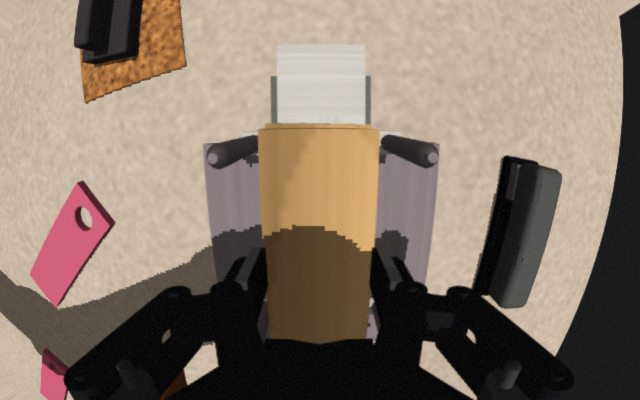

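View pics/s16z.png

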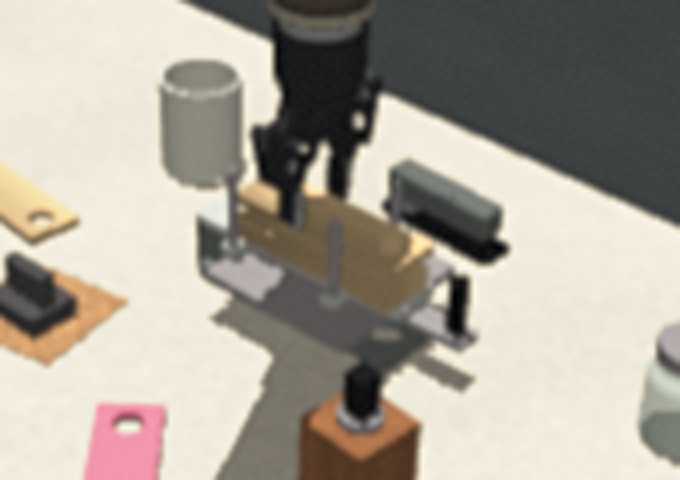

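Call:
step_arm(moves=[{"x": 0.001,"y": 0.001,"z": 0.006,"wx": 0,"wy": 0,"wz": 0,"grip": 0.045},{"x": 0.001,"y": 0.001,"z": 0.011,"wx": 0,"wy": 0,"wz": 0,"grip": 0.045},{"x": 0.001,"y": 0.001,"z": 0.012,"wx": 0,"wy": 0,"wz": 0,"grip": 0.045},{"x": 0.001,"y": 0.001,"z": 0.012,"wx": 0,"wy": 0,"wz": 0,"grip": 0.045}])

```text
time: 19.95
tool_pos: [0.6252, 0.0144, 0.0796]
tcp_rot: [0.691, 0.723, 0.001, 0.001]
contact_force: [0.0, -0.2, -0.7]
gripper_width: 0.0517
```

Call:
step_arm(moves=[{"x": 0,"y": 0,"z": 0,"wx": 0,"wy": 0,"wz": 0,"grip": 0.085},{"x": 0,"y": 0,"z": 0,"wx": 0,"wy": 0,"wz": 0,"grip": 0.085},{"x": 0,"y": 0,"z": 0,"wx": 0,"wy": 0,"wz": 0,"grip": 0.085},{"x": 0,"y": 0,"z": -0.05,"wx": 0,"wy": 0,"wz": 0,"grip": 0.085},{"x": 0,"y": 0,"z": -0.1,"wx": 0,"wy": 0,"wz": 0,"grip": 0.085},{"x": -0.05,"y": 0,"z": -0.15,"wx": 0,"wy": 0,"wz": 0,"grip": 0.085},{"x": -0.1,"y": 0,"z": -0.17,"wx": 0,"wy": 0,"wz": 0,"grip": 0.085},{"x": -0.12,"y": 0,"z": -0.18,"wx": 0,"wy": 0,"wz": 0,"grip": 0.085},{"x": -0.12,"y": 0,"z": -0.18,"wx": 0,"wy": 0,"wz": 0,"grip": 0.085},{"x": -0.12,"y": 0,"z": -0.18,"wx": 0,"wy": 0,"wz": 0,"grip": 0.085}])

```text
time: 20.95
tool_pos: [0.6304, -0.1067, 0.26]
tcp_rot: [0.692, 0.722, 0.001, 0.001]
contact_force: [0.0, 1.5, -0.4]
gripper_width: 0.0851
```

Run:
```python
from h import *
import pickle
t=tool()[0];print(t)
p,d,i=shot('wrist','w17');pickle.dump(i,open('w17.pkl','wb'))
cv2.imwrite('pics/w17z.png',cv2.resize(p[20:240,230:420],None,fx=2.7,fy=2.7,interpolation=cv2.INTER_CUBIC)[:,:,::-1])
```

```text
[ 0.63042903 -0.10672827  0.26001386]
```

View pics/w17z.png

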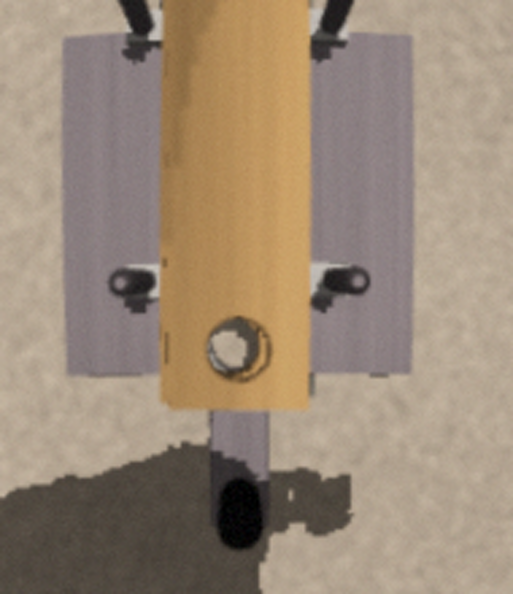

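Run:
```python
from h import *
import pickle; i=pickle.load(open('w17.pkl','rb'))
P=lambda uv,z: unp('wrist',np.array(uv)/2.7+[230,20],z,i)
print('posts',P([(117,283),(362,280)],.127))
print('hole',P([(239,349)],.085))
c=P([(63,38),(412,36),(67,375),(412,372)],.045);print('plate',c.mean(0),c)
print('end',P([(162,408),(310,408)],.085))
```

```text
posts [[ 0.58647696 -0.04171673  0.127     ]
 [ 0.66633426 -0.0371484   0.127     ]]
hole [[ 0.62754925 -0.06599338  0.085     ]]
plate [ 0.62479167 -0.00518973  0.045     ] [[ 0.54664734  0.06517754  0.045     ]
 [ 0.69547031  0.07279782  0.045     ]
 [ 0.55385357 -0.08334156  0.045     ]
 [ 0.70319547 -0.0753927   0.045     ]]
end [[ 0.59906362 -0.08986061  0.085     ]
 [ 0.6557585  -0.08736985  0.085     ]]
```

Run:
```python
from h import *
q,_,j=shot('top','t17');boards(q,j,'top')
print(rel([0.3938,-0.3096,0.2],np.radians(8.2)))
```

```text
px [370. 304.] ctr [ 0.1567 -0.2437] size [0.1679 0.2721] ang 1.96
px [414. 225.] ctr [ 0.4022 -0.3661] size [0.0521 0.0914] ang 98.21
px [229. 206.] ctr [0.4495 0.1668] size [0.1073 0.1075] ang 101.18
px [364. 209.] ctr [ 0.4588 -0.2252] size [0.1424 0.2535] ang 6.09
px [172. 173.] ctr [0.5413 0.3324] size [0.0521 0.1698] ang 85.07
px [289. 142.] ctr [ 0.637  -0.0023] size [0.0645 0.1797] ang 90.97
px [344.  54.] ctr [ 0.9029 -0.1586] size [0.0573 0.1095] ang 91.27
px [352. 114.] ctr [ 0.724  -0.1782] size [0.1946 0.4392] ang 4.32
{'shift': array([-0.1942, -0.2459,  0.0586]), 'w6': array([ 0.012, -0.009, -0.91 ]), 'q7': np.float64(-0.0499957400033476)}
```

View pics/t17.png

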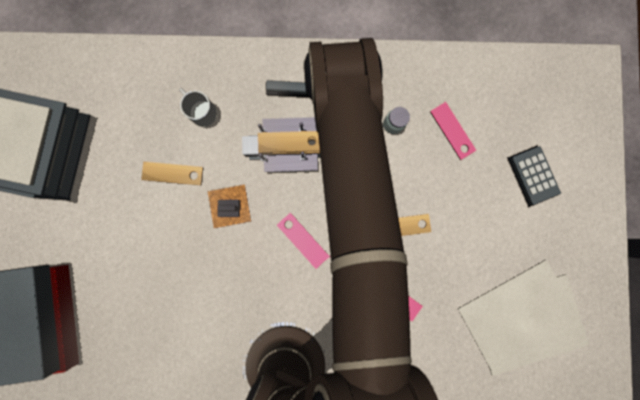

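Call:
step_arm(moves=[{"x": -0.23,"y": -0.246,"z": 0.03,"wx": 0,"wy": 0,"wz": -0.9,"grip": 0.085},{"x": -0.23,"y": -0.246,"z": 0.03,"wx": 0,"wy": 0,"wz": -0.9,"grip": 0.085},{"x": -0.23,"y": -0.246,"z": 0.03,"wx": 0,"wy": 0,"wz": -0.9,"grip": 0.085},{"x": -0.23,"y": -0.246,"z": 0.03,"wx": 0,"wy": 0,"wz": -0.9,"grip": 0.085},{"x": -0.23,"y": -0.246,"z": 0.03,"wx": 0,"wy": 0,"wz": -0.9,"grip": 0.085},{"x": -0.23,"y": -0.246,"z": 0.03,"wx": 0,"wy": 0,"wz": -0.9,"grip": 0.085},{"x": -0.23,"y": -0.246,"z": 0.03,"wx": 0,"wy": 0,"wz": -0.9,"grip": 0.085},{"x": -0.23,"y": -0.246,"z": 0.03,"wx": 0,"wy": 0,"wz": -0.9,"grip": 0.085},{"x": -0.23,"y": -0.246,"z": 0.03,"wx": 0,"wy": 0,"wz": -0.9,"grip": 0.085},{"x": -0.23,"y": -0.246,"z": 0.03,"wx": 0,"wy": 0,"wz": -0.9,"grip": 0.085}])

```text
time: 22.05
tool_pos: [0.3968, -0.3434, 0.2284]
tcp_rot: [0.654, 0.757, 0.001, -0.0]
contact_force: [-0.3, 0.5, -0.3]
gripper_width: 0.0854
```

Run:
```python
from h import *
t=tool()[0];print(t)
p,d,i=shot('wrist','w18');boards(p,i,'wrist')
q,_,j=shot('top','t18');boards(q,j,'top')
```

```text
[ 0.39682083 -0.34339106  0.2283689 ]
px [320. 165.] ctr [ 0.395  -0.3278] size [0.0541 0.1682] ang 98.3
px [398.  48.] ctr [ 0.465  -0.1696] size [0.08   0.0808] ang 176.46
px [550.  12.] ctr [ 0.6948 -0.0344] size [0.0395 0.0788] ang 26.02
px [401. 226.] ctr [ 0.3968 -0.3291] size [0.0523 0.1711] ang 98.11
px [493. 285.] ctr [ 0.1814 -0.5728] size [0.166  0.5672] ang 165.68
px [357. 207.] ctr [ 0.4502 -0.2021] size [0.0645 0.0701] ang 85.93
px [229. 206.] ctr [0.4493 0.1668] size [0.1073 0.108 ] ang 10.93
px [172. 173.] ctr [0.5412 0.3324] size [0.0524 0.1696] ang 85.35
px [290. 142.] ctr [ 0.6371 -0.0009] size [0.0645 0.177 ] ang 90.89
```

View pics/w18.png

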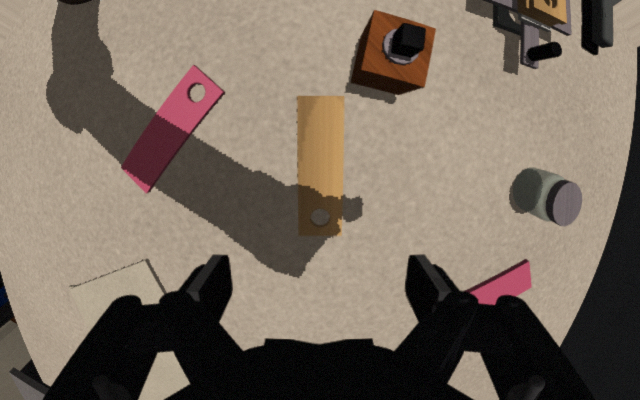

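Run:
```python
from h import *
print(rel([0.3933,-0.3096,0.001],np.radians(8.25)))
```

```text
{'shift': array([0.0339, 0.0011, 0.2275]), 'w6': array([ 0.017, -0.013,  0.015]), 'q7': np.float64(0.6408596762016621)}
```

Call:
step_arm(moves=[{"x": 0.034,"y": 0.001,"z": 0.04,"wx": 0,"wy": 0,"wz": 0,"grip": 0.085},{"x": 0.034,"y": 0.001,"z": 0.09,"wx": 0,"wy": 0,"wz": 0,"grip": 0.085},{"x": 0.034,"y": 0.001,"z": 0.14,"wx": 0,"wy": 0,"wz": 0,"grip": 0.085},{"x": 0.034,"y": 0.001,"z": 0.18,"wx": 0,"wy": 0,"wz": 0,"grip": 0.085},{"x": 0.034,"y": 0.001,"z": 0.21,"wx": 0,"wy": 0,"wz": 0,"grip": 0.085},{"x": 0.034,"y": 0.001,"z": 0.225,"wx": 0,"wy": 0,"wz": 0,"grip": 0.085},{"x": 0.034,"y": 0.001,"z": 0.226,"wx": 0,"wy": 0,"wz": 0,"grip": 0.085},{"x": 0.034,"y": 0.001,"z": 0.226,"wx": 0,"wy": 0,"wz": 0,"grip": 0.085}])

```text
time: 22.95
tool_pos: [0.3941, -0.3087, 0.0027]
tcp_rot: [0.653, 0.757, 0.001, -0.0]
contact_force: [0.6, -0.3, 0.8]
gripper_width: 0.085
```

Call:
step_arm(moves=[{"x": 0,"y": 0,"z": 0,"wx": 0,"wy": 0,"wz": 0,"grip": 0.045},{"x": 0,"y": 0,"z": 0,"wx": 0,"wy": 0,"wz": 0,"grip": 0.045},{"x": 0,"y": 0,"z": 0,"wx": 0,"wy": 0,"wz": 0,"grip": 0.045},{"x": 0,"y": 0,"z": 0,"wx": 0,"wy": 0,"wz": 0,"grip": 0.045},{"x": 0,"y": 0,"z": 0,"wx": 0,"wy": 0,"wz": 0,"grip": 0.045}])

```text
time: 23.45
tool_pos: [0.395, -0.3091, 0.0043]
tcp_rot: [0.653, 0.757, 0.001, 0.001]
contact_force: [-0.2, 1.3, 9.8]
gripper_width: 0.052
```

Call:
step_arm(moves=[{"x": 0,"y": 0,"z": -0.04,"wx": 0,"wy": 0,"wz": 0,"grip": 0.045},{"x": 0,"y": 0,"z": -0.09,"wx": 0,"wy": 0,"wz": 0,"grip": 0.045},{"x": 0,"y": 0,"z": -0.14,"wx": 0,"wy": 0,"wz": 0,"grip": 0.045},{"x": 0,"y": 0,"z": -0.19,"wx": 0,"wy": 0,"wz": 0,"grip": 0.045},{"x": 0,"y": 0,"z": -0.22,"wx": 0,"wy": 0,"wz": 0,"grip": 0.045},{"x": 0,"y": 0,"z": -0.22,"wx": 0,"wy": 0,"wz": 0,"grip": 0.045},{"x": 0,"y": 0,"z": -0.22,"wx": 0,"wy": 0,"wz": 0,"grip": 0.045}])

```text
time: 24.15
tool_pos: [0.3941, -0.3094, 0.2251]
tcp_rot: [0.653, 0.757, 0.001, 0.002]
contact_force: [-0.4, 0.1, -1.7]
gripper_width: 0.0514
```

Run:
```python
from h import *
p,R,s=tool();print(p,s['gripper_width'],s['contact_force'])
print(rel([0.6240,0.0136,0.22],np.radians(2.75)))
shot('wrist','w19')
```

```text
[ 0.39405271 -0.30944317  0.22511488] 0.05141986848975468 [-0.3965083   0.07177394 -1.67831925]
{'shift': array([0.286 , 0.2747, 0.0058]), 'w6': array([0.044, 0.016, 0.943]), 'q7': np.float64(0.5927079801517543)}
```

View pics/w19.png

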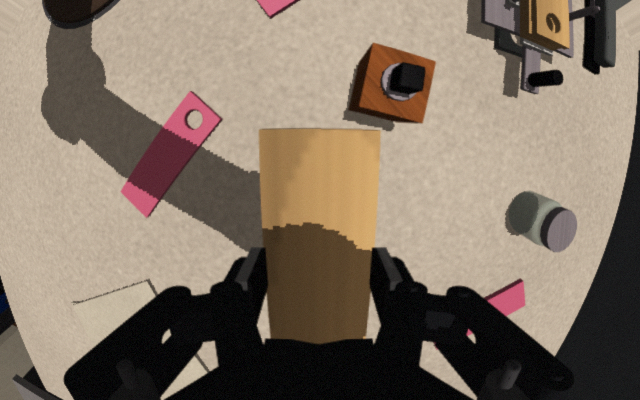

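Call:
step_arm(moves=[{"x": 0.03,"y": 0.029,"z": -0.01,"wx": 0.04,"wy": 0.016,"wz": 0.1,"grip": 0.045},{"x": 0.06,"y": 0.058,"z": -0.01,"wx": 0.04,"wy": 0.016,"wz": 0.2,"grip": 0.045},{"x": 0.09,"y": 0.087,"z": -0.01,"wx": 0.04,"wy": 0.016,"wz": 0.3,"grip": 0.045},{"x": 0.12,"y": 0.116,"z": -0.01,"wx": 0.04,"wy": 0.016,"wz": 0.4,"grip": 0.045},{"x": 0.15,"y": 0.145,"z": -0.01,"wx": 0.04,"wy": 0.016,"wz": 0.5,"grip": 0.045},{"x": 0.18,"y": 0.174,"z": -0.01,"wx": 0.04,"wy": 0.016,"wz": 0.6,"grip": 0.045},{"x": 0.21,"y": 0.203,"z": 0.0,"wx": 0.04,"wy": 0.016,"wz": 0.7,"grip": 0.045},{"x": 0.24,"y": 0.231,"z": 0.0,"wx": 0.04,"wy": 0.016,"wz": 0.8,"grip": 0.045},{"x": 0.27,"y": 0.259,"z": 0.0,"wx": 0.04,"wy": 0.016,"wz": 0.9,"grip": 0.045},{"x": 0.286,"y": 0.275,"z": 0.005,"wx": 0.04,"wy": 0.016,"wz": 0.94,"grip": 0.045},{"x": 0.286,"y": 0.275,"z": 0.005,"wx": 0.04,"wy": 0.016,"wz": 0.94,"grip": 0.045},{"x": 0.286,"y": 0.275,"z": 0.005,"wx": 0.04,"wy": 0.016,"wz": 0.94,"grip": 0.045}])

```text
time: 25.4
tool_pos: [0.6227, 0.0143, 0.2176]
tcp_rot: [0.689, 0.724, -0.001, -0.002]
contact_force: [-1.0, -0.0, -0.9]
gripper_width: 0.052
```

Run:
```python
from h import *
p,R,s=tool();print(p,s['gripper_width'],s['contact_force'])
print(rel([0.6245,0.0136,0.1],np.radians(2.75)))
```

```text
[0.62273025 0.01430341 0.21758659] 0.05200106684995821 [-0.9743247  -0.0039712  -0.88622033]
{'shift': array([-0.001 ,  0.0023,  0.1176]), 'w6': array([-0.048, -0.018,  0.017]), 'q7': np.float64(-0.28206417367705466)}
```

Call:
step_arm(moves=[{"x": -0.001,"y": 0.002,"z": 0.03,"wx": -0.05,"wy": -0.02,"wz": 0.02,"grip": 0.045},{"x": -0.001,"y": 0.002,"z": 0.07,"wx": -0.05,"wy": -0.02,"wz": 0.02,"grip": 0.045},{"x": -0.001,"y": 0.002,"z": 0.1,"wx": -0.05,"wy": -0.02,"wz": 0.02,"grip": 0.045},{"x": -0.001,"y": 0.002,"z": 0.117,"wx": -0.05,"wy": -0.02,"wz": 0.02,"grip": 0.045},{"x": -0.001,"y": 0.002,"z": 0.117,"wx": -0.05,"wy": -0.02,"wz": 0.02,"grip": 0.045},{"x": -0.001,"y": 0.002,"z": 0.117,"wx": -0.05,"wy": -0.02,"wz": 0.02,"grip": 0.045}])

```text
time: 26.0
tool_pos: [0.6239, 0.0124, 0.1007]
tcp_rot: [0.691, 0.723, -0.0, 0.0]
contact_force: [0.1, 1.0, -0.7]
gripper_width: 0.0516
```

Run:
```python
from h import *
p,R,s=tool();print(p,s['gripper_width'],s['contact_force'])
print(rel([0.6245,0.0136,0.0893],np.radians(2.75)))
shot('wrist','w20')
```

```text
[0.62386542 0.01239348 0.10070852] 0.051633789110354676 [ 0.09660508  1.00281901 -0.65601178]
{'shift': array([0.0012, 0.0007, 0.0114]), 'w6': array([-0.005,  0.005, -0.016]), 'q7': np.float64(-0.35147389490508657)}
```

View pics/w20.png

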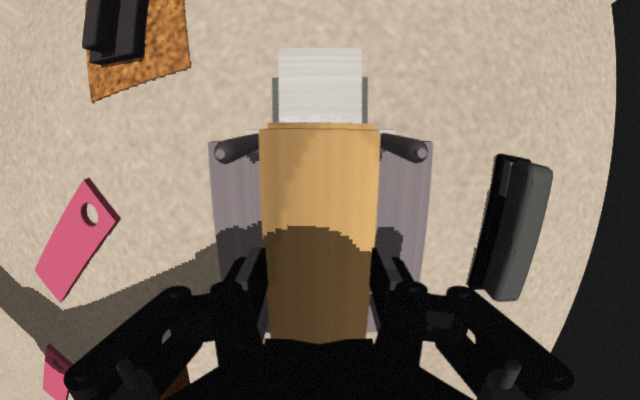

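Deck (278–362) and board (259–380) both centred at 320. Lower and release.

Call:
step_arm(moves=[{"x": 0.001,"y": 0.0007,"z": 0.008,"wx": 0,"wy": 0,"wz": 0,"grip": 0.045},{"x": 0.001,"y": 0.0007,"z": 0.0125,"wx": 0,"wy": 0,"wz": 0,"grip": 0.045},{"x": 0.001,"y": 0.0007,"z": 0.0125,"wx": 0,"wy": 0,"wz": 0,"grip": 0.045},{"x": 0.001,"y": 0.0007,"z": 0.0125,"wx": 0,"wy": 0,"wz": 0,"grip": 0.045}])

```text
time: 26.45
tool_pos: [0.6258, 0.0136, 0.0895]
tcp_rot: [0.69, 0.723, 0.001, 0.001]
contact_force: [0.7, -0.7, 1.7]
gripper_width: 0.0515
```

Call:
step_arm(moves=[{"x": 0,"y": 0,"z": 0,"wx": 0,"wy": 0,"wz": 0,"grip": 0.085},{"x": 0,"y": 0,"z": 0,"wx": 0,"wy": 0,"wz": 0,"grip": 0.085},{"x": 0,"y": 0,"z": 0,"wx": 0,"wy": 0,"wz": 0,"grip": 0.085},{"x": 0,"y": 0,"z": -0.05,"wx": 0,"wy": 0,"wz": 0,"grip": 0.085},{"x": 0,"y": 0,"z": -0.1,"wx": 0,"wy": 0,"wz": 0,"grip": 0.085},{"x": -0.05,"y": 0,"z": -0.15,"wx": 0,"wy": 0,"wz": 0,"grip": 0.085},{"x": -0.1,"y": 0,"z": -0.17,"wx": 0,"wy": 0,"wz": 0,"grip": 0.085},{"x": -0.12,"y": 0,"z": -0.17,"wx": 0,"wy": 0,"wz": 0,"grip": 0.085},{"x": -0.12,"y": 0,"z": -0.17,"wx": 0,"wy": 0,"wz": 0,"grip": 0.085},{"x": -0.12,"y": 0,"z": -0.17,"wx": 0,"wy": 0,"wz": 0,"grip": 0.085}])

```text
time: 27.45
tool_pos: [0.6307, -0.1074, 0.2596]
tcp_rot: [0.691, 0.722, 0.001, 0.001]
contact_force: [0.1, 1.9, -1.2]
gripper_width: 0.0851
```

Run:
```python
from h import *
import pickle
t=tool()[0];print(t)
p,d,i=shot('wrist','w21');pickle.dump(i,open('w21.pkl','wb'))
cv2.imwrite('pics/w21z.png',cv2.resize(p[20:240,230:420],None,fx=2.7,fy=2.7,interpolation=cv2.INTER_CUBIC)[:,:,::-1])
q,_,j=shot('top','t21');boards(q,j,'top')
```

```text
[ 0.63070498 -0.10737508  0.25955311]
px [376. 307.] ctr [ 0.1578 -0.2626] size [0.1699 0.2703] ang 3.65
px [357. 228.] ctr [ 0.3968 -0.2045] size [0.0686 0.1374] ang 8.07
px [229. 206.] ctr [0.4495 0.1668] size [0.1073 0.1075] ang 10.93
px [172. 173.] ctr [0.5414 0.3324] size [0.052  0.1696] ang 85.3
px [290. 142.] ctr [ 0.6385 -0.0052] size [0.0675 0.1856] ang 90.97
px [344.  53.] ctr [ 0.904  -0.1582] size [0.0572 0.111 ] ang 97.4
px [362. 133.] ctr [ 0.6361 -0.1934] size [0.1924 0.6119] ang 6.19
```

View pics/w21z.png

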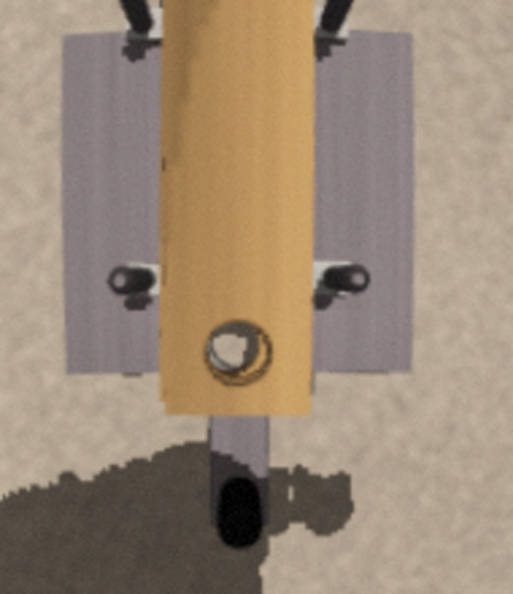

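Run:
```python
from h import *
print(rel([0.541,0.29,0.25],np.radians(-4.7)))
```

```text
{'shift': array([ 0.3984, -0.0705,  0.0091]), 'w6': array([ 0.016, -0.004,  1.243]), 'q7': np.float64(-0.07206748862368902)}
```

Call:
step_arm(moves=[{"x": 0.4,"y": -0.07,"z": 0.0,"wx": 0,"wy": 0,"wz": 0.3,"grip": 0.085},{"x": 0.4,"y": -0.07,"z": 0.0,"wx": 0,"wy": 0,"wz": 0.6,"grip": 0.085},{"x": 0.4,"y": -0.07,"z": 0.0,"wx": 0,"wy": 0,"wz": 0.9,"grip": 0.085},{"x": 0.4,"y": -0.07,"z": 0.0,"wx": 0,"wy": 0,"wz": 1.24,"grip": 0.085},{"x": 0.4,"y": -0.07,"z": 0.0,"wx": 0,"wy": 0,"wz": 1.24,"grip": 0.085},{"x": 0.4,"y": -0.07,"z": 0.0,"wx": 0,"wy": 0,"wz": 1.24,"grip": 0.085},{"x": 0.4,"y": -0.07,"z": 0.0,"wx": 0,"wy": 0,"wz": 1.24,"grip": 0.085},{"x": 0.4,"y": -0.07,"z": 0.0,"wx": 0,"wy": 0,"wz": 1.24,"grip": 0.085},{"x": 0.4,"y": -0.07,"z": 0.0,"wx": 0,"wy": 0,"wz": 1.24,"grip": 0.085},{"x": 0.4,"y": -0.07,"z": 0.0,"wx": 0,"wy": 0,"wz": 1.24,"grip": 0.085},{"x": 0.4,"y": -0.07,"z": 0.0,"wx": 0,"wy": 0,"wz": 1.24,"grip": 0.085},{"x": 0.4,"y": -0.07,"z": 0.0,"wx": 0,"wy": 0,"wz": 1.24,"grip": 0.085}])

```text
time: 28.75
tool_pos: [0.542, 0.2898, 0.2588]
tcp_rot: [0.736, 0.677, 0.0, 0.001]
contact_force: [-0.5, 0.1, 0.4]
gripper_width: 0.0853
```

Run:
```python
from h import *
t=tool()[0];print(t)
p,d,i=shot('wrist','w22');boards(p,i,'wrist')
q,_,j=shot('top','t22');boards(q,j,'top')
```

```text
[0.54203827 0.28982449 0.25878385]
px [386. 335.] ctr [0.631  0.0254] size [0.0556 0.065 ] ang 150.04
px [ 70. 310.] ctr [-0.0054  0.0714] size [0.0759 0.1928] ang 1.64
px [263. 260.] ctr [0.4509 0.1733] size [0.1083 0.1086] ang 11.42
px [315. 140.] ctr [0.5407 0.3339] size [0.0537 0.1685] ang 85.19
px [302. 388.] ctr [-0.067  -0.0511] size [0.0573 0.0886] ang 39.85
px [357. 207.] ctr [ 0.4501 -0.2022] size [0.0645 0.0696] ang 86.15
px [229. 206.] ctr [0.4492 0.1672] size [0.1071 0.1082] ang 10.65
px [173. 173.] ctr [0.5412 0.3283] size [0.053  0.1575] ang 84.32
px [290. 142.] ctr [ 0.6386 -0.0023] size [0.0675 0.1799] ang 90.89
px [ 98. 184.] ctr [0.5044 0.5456] size [0.1736 0.4056] ang 37.11
px [ 44. 113.] ctr [0.7147 0.6959] size [0.0561 0.1524] ang 139.93
```

View pics/w22.png

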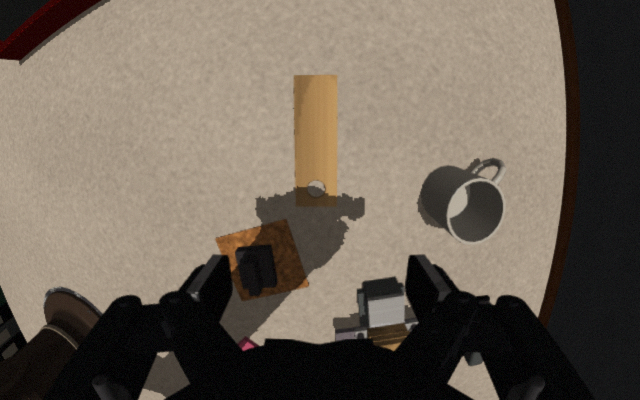

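View pics/t22.png

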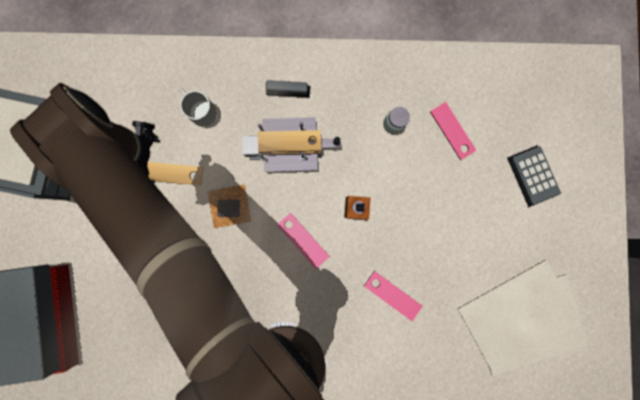

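Run:
```python
from h import *
print(rel([0.5425,0.3515,0.002],np.radians(-4.7)))
```

```text
{'shift': array([ 0.0615, -0.0053,  0.257 ]), 'w6': array([ 0.017,  0.002, -0.021]), 'q7': np.float64(-0.8874055040454789)}
```

Call:
step_arm(moves=[{"x": 0.05,"y": -0.005,"z": 0.04,"wx": 0,"wy": 0,"wz": 0,"grip": 0.085},{"x": 0.0615,"y": -0.005,"z": 0.09,"wx": 0,"wy": 0,"wz": 0,"grip": 0.085},{"x": 0.0615,"y": -0.005,"z": 0.14,"wx": 0,"wy": 0,"wz": 0,"grip": 0.085},{"x": 0.0615,"y": -0.005,"z": 0.19,"wx": 0,"wy": 0,"wz": 0,"grip": 0.085},{"x": 0.0615,"y": -0.005,"z": 0.23,"wx": 0,"wy": 0,"wz": 0,"grip": 0.085},{"x": 0.0615,"y": -0.005,"z": 0.25,"wx": 0,"wy": 0,"wz": 0,"grip": 0.085},{"x": 0.0615,"y": -0.005,"z": 0.257,"wx": 0,"wy": 0,"wz": 0,"grip": 0.085},{"x": 0.0615,"y": -0.005,"z": 0.257,"wx": 0,"wy": 0,"wz": 0,"grip": 0.085}])

```text
time: 29.65
tool_pos: [0.543, 0.3507, 0.0015]
tcp_rot: [0.737, 0.676, 0.0, 0.001]
contact_force: [0.4, 0.3, 0.0]
gripper_width: 0.0852
```

Call:
step_arm(moves=[{"x": 0,"y": 0,"z": 0,"wx": 0,"wy": 0,"wz": 0,"grip": 0.045},{"x": 0,"y": 0,"z": 0,"wx": 0,"wy": 0,"wz": 0,"grip": 0.045},{"x": 0,"y": 0,"z": 0,"wx": 0,"wy": 0,"wz": 0,"grip": 0.045},{"x": 0,"y": 0,"z": 0,"wx": 0,"wy": 0,"wz": 0,"grip": 0.045},{"x": 0,"y": 0,"z": 0,"wx": 0,"wy": 0,"wz": 0,"grip": 0.045}])

```text
time: 30.15
tool_pos: [0.5443, 0.3511, 0.0039]
tcp_rot: [0.737, 0.676, 0.001, 0.001]
contact_force: [-1.4, -1.6, 6.5]
gripper_width: 0.0524
```

Call:
step_arm(moves=[{"x": 0,"y": 0,"z": -0.04,"wx": 0,"wy": 0,"wz": 0,"grip": 0.045},{"x": 0,"y": 0,"z": -0.09,"wx": 0,"wy": 0,"wz": 0,"grip": 0.045},{"x": 0,"y": 0,"z": -0.14,"wx": 0,"wy": 0,"wz": 0,"grip": 0.045},{"x": 0,"y": 0,"z": -0.19,"wx": 0,"wy": 0,"wz": 0,"grip": 0.045},{"x": 0,"y": 0,"z": -0.22,"wx": 0,"wy": 0,"wz": 0,"grip": 0.045},{"x": 0,"y": 0,"z": -0.22,"wx": 0,"wy": 0,"wz": 0,"grip": 0.045},{"x": 0,"y": 0,"z": -0.22,"wx": 0,"wy": 0,"wz": 0,"grip": 0.045}])

```text
time: 30.85
tool_pos: [0.5437, 0.3511, 0.2253]
tcp_rot: [0.737, 0.676, 0.003, 0.002]
contact_force: [0.8, -1.0, -0.6]
gripper_width: 0.0518
```

Run:
```python
from h import *
p,R,s=tool();print(p,s['gripper_width'],s['contact_force'])
print(rel([0.6245,0.0136,0.22],np.radians(2.75)))
shot('wrist','w23')
```

```text
[0.54366516 0.35105413 0.22534716] 0.05180752720032457 [ 0.76818507 -1.02822887 -0.58062542]
{'shift': array([-0.3293,  0.1095,  0.0055]), 'w6': array([ 0.061, -0.011, -1.28 ]), 'q7': np.float64(-0.9961111891009707)}
```

View pics/w23.png

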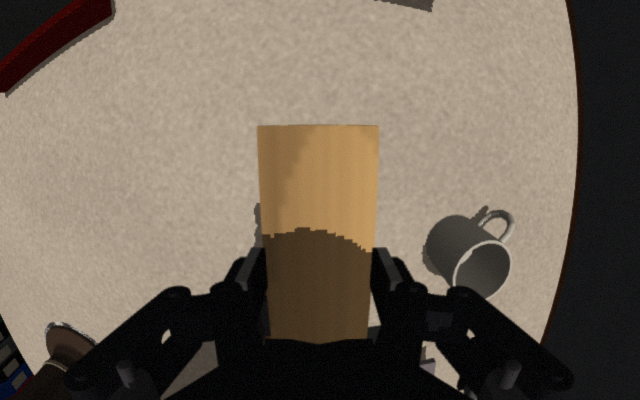

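Call:
step_arm(moves=[{"x": -0.03,"y": 0.01,"z": -0.01,"wx": 0.06,"wy": 0,"wz": -0.12,"grip": 0.045},{"x": -0.06,"y": 0.02,"z": -0.01,"wx": 0.06,"wy": 0,"wz": -0.24,"grip": 0.045},{"x": -0.1,"y": 0.033,"z": -0.01,"wx": 0.06,"wy": 0,"wz": -0.36,"grip": 0.045},{"x": -0.14,"y": 0.046,"z": -0.01,"wx": 0.06,"wy": 0,"wz": -0.5,"grip": 0.045},{"x": -0.18,"y": 0.06,"z": -0.01,"wx": 0.06,"wy": 0,"wz": -0.65,"grip": 0.045},{"x": -0.22,"y": 0.073,"z": -0.01,"wx": 0.06,"wy": 0,"wz": -0.8,"grip": 0.045},{"x": -0.26,"y": 0.086,"z": -0.01,"wx": 0.06,"wy": 0,"wz": -0.95,"grip": 0.045},{"x": -0.3,"y": 0.1,"z": -0.01,"wx": 0.06,"wy": 0,"wz": -1.1,"grip": 0.045},{"x": -0.33,"y": 0.11,"z": 0.0,"wx": 0.06,"wy": 0,"wz": -1.28,"grip": 0.045},{"x": -0.33,"y": 0.11,"z": 0.005,"wx": 0.06,"wy": 0,"wz": -1.28,"grip": 0.045},{"x": -0.33,"y": 0.11,"z": 0.005,"wx": 0.06,"wy": 0,"wz": -1.28,"grip": 0.045},{"x": -0.33,"y": 0.11,"z": 0.005,"wx": 0.06,"wy": 0,"wz": -1.28,"grip": 0.045}])

```text
time: 32.1
tool_pos: [0.6237, 0.0138, 0.2184]
tcp_rot: [0.689, 0.724, -0.001, -0.002]
contact_force: [-0.2, 0.3, -1.2]
gripper_width: 0.052
```

Run:
```python
from h import *
p,R,s=tool();print(p,s['gripper_width'],s['contact_force'])
print(rel([0.6247,0.0123,0.11],np.radians(2.75)))
```

```text
[0.62371001 0.01380339 0.21836216] 0.05197162016970096 [-0.16224189  0.30672239 -1.23206915]
{'shift': array([-0.0017,  0.0013,  0.1084]), 'w6': array([-0.038, -0.009,  0.016]), 'q7': np.float64(-0.2952759641584316)}
```

Call:
step_arm(moves=[{"x": -0.0017,"y": 0.001,"z": 0.03,"wx": -0.04,"wy": 0,"wz": 0.02,"grip": 0.045},{"x": -0.0017,"y": 0.001,"z": 0.07,"wx": -0.04,"wy": 0,"wz": 0.02,"grip": 0.045},{"x": -0.0017,"y": 0.001,"z": 0.1,"wx": -0.04,"wy": 0,"wz": 0.02,"grip": 0.045},{"x": -0.0017,"y": 0.001,"z": 0.108,"wx": -0.04,"wy": 0,"wz": 0.02,"grip": 0.045},{"x": -0.0017,"y": 0.001,"z": 0.108,"wx": -0.04,"wy": 0,"wz": 0.02,"grip": 0.045},{"x": -0.0017,"y": 0.001,"z": 0.108,"wx": -0.04,"wy": 0,"wz": 0.02,"grip": 0.045}])

```text
time: 32.7
tool_pos: [0.6253, 0.0134, 0.112]
tcp_rot: [0.69, 0.724, 0.001, 0.0]
contact_force: [1.0, 0.0, -1.2]
gripper_width: 0.0519
```

Run:
```python
from h import *
p,R,s=tool();print(p,s['gripper_width'],s['contact_force'])
print(rel([0.6247,0.0123,0.0988],np.radians(2.75)))
shot('wrist','w24')
```

```text
[0.62532514 0.01336505 0.11200647] 0.0518711777376041 [ 0.99970656  0.02395939 -1.2262401 ]
{'shift': array([-0.0011, -0.0007,  0.0132]), 'w6': array([ 0.022, -0.013,  0.006]), 'q7': np.float64(-0.3575078952607586)}
```

View pics/w24.png

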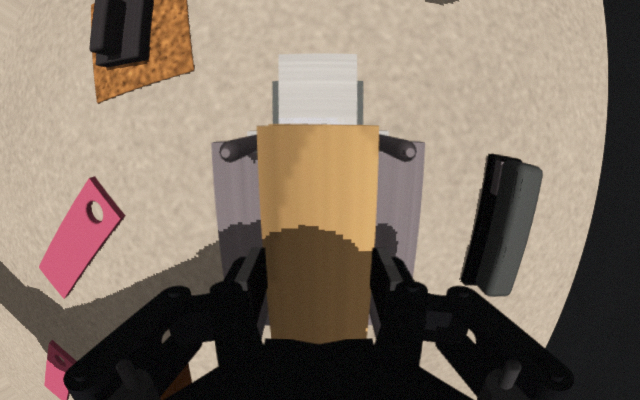

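Deck (278–358) and board (258–379) centred at 318. Lower, release, look.

Call:
step_arm(moves=[{"x": -0.001,"y": -0.0005,"z": 0.009,"wx": 0,"wy": 0,"wz": 0,"grip": 0.045},{"x": -0.001,"y": -0.0005,"z": 0.014,"wx": 0,"wy": 0,"wz": 0,"grip": 0.045},{"x": -0.001,"y": -0.0005,"z": 0.014,"wx": 0,"wy": 0,"wz": 0,"grip": 0.045},{"x": -0.001,"y": -0.0005,"z": 0.014,"wx": 0,"wy": 0,"wz": 0,"grip": 0.045}])

```text
time: 33.15
tool_pos: [0.6258, 0.012, 0.099]
tcp_rot: [0.69, 0.724, 0.002, 0.001]
contact_force: [-0.2, 0.3, 4.3]
gripper_width: 0.0519
```

Call:
step_arm(moves=[{"x": 0,"y": 0,"z": 0,"wx": 0,"wy": 0,"wz": 0,"grip": 0.085},{"x": 0,"y": 0,"z": 0,"wx": 0,"wy": 0,"wz": 0,"grip": 0.085},{"x": 0,"y": 0,"z": 0,"wx": 0,"wy": 0,"wz": 0,"grip": 0.085},{"x": 0,"y": 0,"z": -0.05,"wx": 0,"wy": 0,"wz": 0,"grip": 0.085},{"x": 0,"y": 0,"z": -0.1,"wx": 0,"wy": 0,"wz": 0,"grip": 0.085},{"x": -0.05,"y": 0,"z": -0.15,"wx": 0,"wy": 0,"wz": 0,"grip": 0.085},{"x": -0.1,"y": 0,"z": -0.17,"wx": 0,"wy": 0,"wz": 0,"grip": 0.085},{"x": -0.12,"y": 0,"z": -0.17,"wx": 0,"wy": 0,"wz": 0,"grip": 0.085},{"x": -0.12,"y": 0,"z": -0.17,"wx": 0,"wy": 0,"wz": 0,"grip": 0.085},{"x": -0.12,"y": 0,"z": -0.17,"wx": 0,"wy": 0,"wz": 0,"grip": 0.085}])

```text
time: 34.15
tool_pos: [0.6305, -0.1093, 0.2687]
tcp_rot: [0.691, 0.723, 0.002, 0.001]
contact_force: [-0.3, 0.9, 1.1]
gripper_width: 0.0847
```

Run:
```python
from h import *
import pickle
t=tool()[0];print(t)
p,d,i=shot('wrist','w25');pickle.dump(i,open('w25.pkl','wb'))
cv2.imwrite('pics/w25z.png',cv2.resize(p[20:240,230:420],None,fx=2.7,fy=2.7,interpolation=cv2.INTER_CUBIC)[:,:,::-1])
q,_,j=shot('side','s25')
```

```text
[ 0.6305298  -0.10934341  0.26868037]
```

View pics/w25z.png

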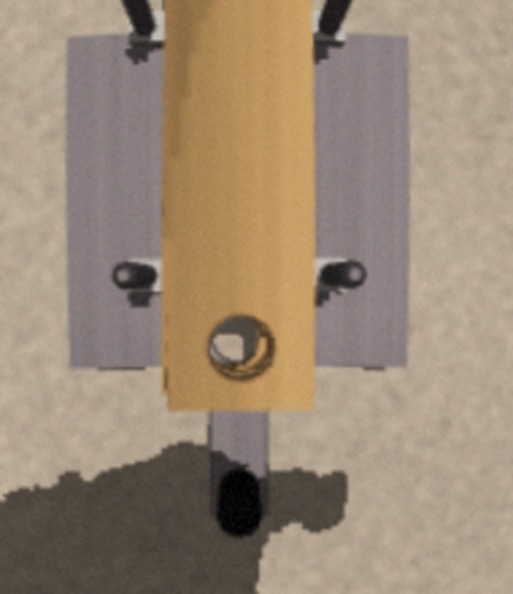

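Run:
```python
from h import *
print(rel([0.45,-0.26,0.28],np.radians(0)))
```

```text
{'shift': array([-0.1443, -0.1878, -0.0127]), 'w6': array([ 0.035, -0.022,  0.474]), 'q7': np.float64(-0.07482383866037357)}
```

View pics/s25.png

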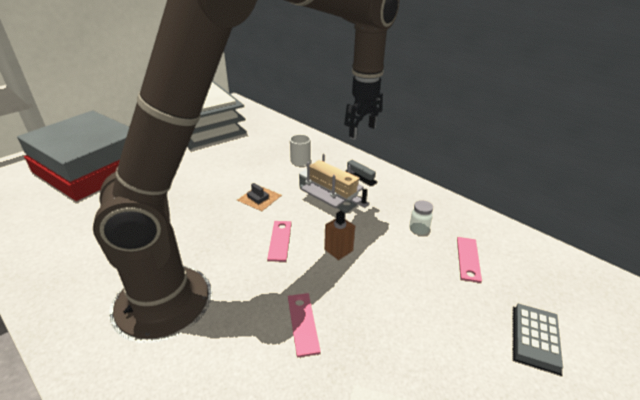

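Call:
step_arm(moves=[{"x": -0.144,"y": -0.188,"z": -0.013,"wx": 0,"wy": 0,"wz": 0.47,"grip": 0.085},{"x": -0.144,"y": -0.188,"z": -0.013,"wx": 0,"wy": 0,"wz": 0.47,"grip": 0.085},{"x": -0.144,"y": -0.188,"z": -0.013,"wx": 0,"wy": 0,"wz": 0.47,"grip": 0.085},{"x": -0.144,"y": -0.188,"z": -0.013,"wx": 0,"wy": 0,"wz": 0.47,"grip": 0.085},{"x": -0.144,"y": -0.188,"z": -0.013,"wx": 0,"wy": 0,"wz": 0.47,"grip": 0.085},{"x": -0.144,"y": -0.188,"z": -0.013,"wx": 0,"wy": 0,"wz": 0.47,"grip": 0.085},{"x": -0.144,"y": -0.188,"z": -0.013,"wx": 0,"wy": 0,"wz": 0.47,"grip": 0.085},{"x": -0.144,"y": -0.188,"z": -0.013,"wx": 0,"wy": 0,"wz": 0.47,"grip": 0.085},{"x": -0.144,"y": -0.188,"z": -0.013,"wx": 0,"wy": 0,"wz": 0.47,"grip": 0.085}])

```text
time: 35.15
tool_pos: [0.4509, -0.2579, 0.28]
tcp_rot: [0.706, 0.708, 0.002, 0.0]
contact_force: [-0.1, 1.1, -0.2]
gripper_width: 0.0851
```

Run:
```python
from h import *
import pickle
t=tool()[0];print(t)
p,d,i=shot('wrist','w26');pickle.dump(i,open('w26.pkl','wb'))
c=proj('wrist',[[.45,-.2,.12]],i)[0].astype(int); print(c)
x,y=c-[60,60]; print(x,y)
cv2.imwrite('pics/w26z.png',cv2.resize(p[max(y,0):y+120,x:x+120],None,fx=4,fy=4,interpolation=cv2.INTER_CUBIC)[:,:,::-1])
```

```text
[ 0.45092609 -0.25793891  0.28004404]
[318 133]
258 73
```

View pics/w26z.png

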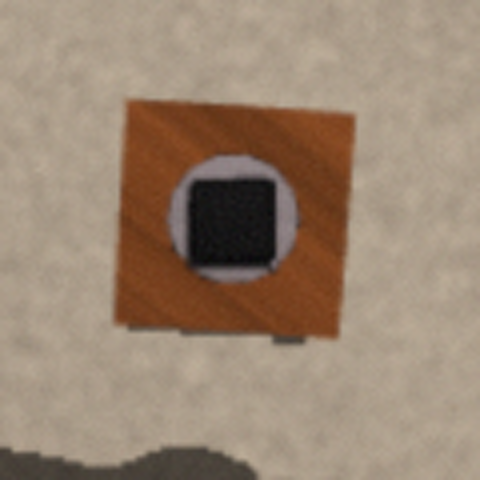

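Run:
```python
from h import *
import pickle;i=pickle.load(open('w26.pkl','rb'))
g=unp('wrist',[(258+231/4,73+223/4)],.138,i)[0];print('grip',g)
Z=lambda a:unp('wrist',np.array(a)/4+[258,73],.096,i)
s=Z([(127,99),(355,115),(340,338),(115,324)]);print(s,s.mean(0)); print('head',unp('wrist',np.array([(234,219)])/4+[258,73],.104,i))
print(rel([g[0],g[1],.17],np.radians(2.5)),rel([g[0],g[1],.107],np.radians(2.5)))
```

```text
grip [ 0.44705178 -0.19485331  0.138     ]
[[ 0.41978885 -0.16293403  0.096     ]
 [ 0.47885645 -0.16687418  0.096     ]
 [ 0.47574246 -0.22590994  0.096     ]
 [ 0.41635144 -0.22237006  0.096     ]] [ 0.4476848  -0.19452205  0.096     ]
head [[ 0.44764853 -0.19455899  0.104     ]]
{'shift': array([ 0.063 , -0.0039,  0.1102]), 'w6': array([ 0.035, -0.03 , -0.384]), 'q7': np.float64(0.30496975692357403)} {'shift': array([ 0.0628, -0.0041,  0.1732]), 'w6': array([ 0.035, -0.03 , -0.384]), 'q7': np.float64(0.30496975692357403)}
```

Call:
step_arm(moves=[{"x": 0.04,"y": -0.004,"z": 0.02,"wx": 0.035,"wy": -0.03,"wz": -0.38,"grip": 0.06},{"x": 0.063,"y": -0.004,"z": 0.06,"wx": 0.035,"wy": -0.03,"wz": -0.38,"grip": 0.06},{"x": 0.063,"y": -0.004,"z": 0.1,"wx": 0.035,"wy": -0.03,"wz": -0.38,"grip": 0.06},{"x": 0.063,"y": -0.004,"z": 0.11,"wx": 0.035,"wy": -0.03,"wz": -0.38,"grip": 0.06},{"x": 0.063,"y": -0.004,"z": 0.11,"wx": 0.035,"wy": -0.03,"wz": -0.38,"grip": 0.06},{"x": 0.063,"y": -0.004,"z": 0.11,"wx": 0.035,"wy": -0.03,"wz": -0.38,"grip": 0.06}])

```text
time: 35.8
tool_pos: [0.4481, -0.1953, 0.1715]
tcp_rot: [0.692, 0.722, 0.0, 0.001]
contact_force: [0.2, 0.5, 0.0]
gripper_width: 0.06
```

Run:
```python
from h import *
t=tool()[0];print(t)
print(rel([.4475,-.1947,.107],np.radians(2.5)))
p,d,i=shot('wrist','w27'); print(proj('wrist',[[.4475,-.1947,.138]],i))
```

```text
[ 0.44812384 -0.19525162  0.1714603 ]
{'shift': array([ 0.0006, -0.0007,  0.0645]), 'w6': array([ 0.013,  0.004, -0.006]), 'q7': np.float64(0.1552603288646277)}
[[320.12622405 237.73047812]]
```

View pics/w27.png

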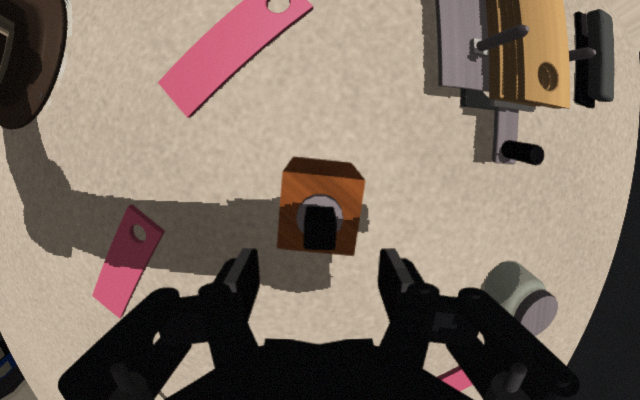

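Call:
step_arm(moves=[{"x": 0.0005,"y": -0.0005,"z": 0.03,"wx": 0,"wy": 0,"wz": 0,"grip": 0.05},{"x": 0.0005,"y": -0.0005,"z": 0.055,"wx": 0,"wy": 0,"wz": 0,"grip": 0.05},{"x": 0.0005,"y": -0.0005,"z": 0.064,"wx": 0,"wy": 0,"wz": 0,"grip": 0.05},{"x": 0.0005,"y": -0.0005,"z": 0.064,"wx": 0,"wy": 0,"wz": 0,"grip": 0.05},{"x": 0.0005,"y": -0.0005,"z": 0.064,"wx": 0,"wy": 0,"wz": 0,"grip": 0.0},{"x": 0.0005,"y": -0.0005,"z": 0.064,"wx": 0,"wy": 0,"wz": 0,"grip": 0.0},{"x": 0.0005,"y": -0.0005,"z": 0.064,"wx": 0,"wy": 0,"wz": 0,"grip": 0.0},{"x": 0.0005,"y": -0.0005,"z": 0.064,"wx": 0,"wy": 0,"wz": 0,"grip": 0.0},{"x": 0.0005,"y": -0.0005,"z": 0.064,"wx": 0,"wy": 0,"wz": 0,"grip": 0.0}], squeeze=80)

```text
time: 36.75
tool_pos: [0.449, -0.1954, 0.1094]
tcp_rot: [0.692, 0.722, 0.001, 0.002]
contact_force: [-0.2, -0.4, 5.2]
gripper_width: 0.0187
```

Run:
```python
from h import *
p,R,s=tool();print(p,s['gripper_width'],s['contact_force'],R.apply([0,0,1]))
```

```text
[ 0.44895722 -0.19543968  0.10943084] 0.018682497614443683 [-0.16482717 -0.38265532  5.20121288] [ 0.00461198 -0.00234387 -0.99998662]
```

Call:
step_arm(moves=[{"x": 0,"y": 0,"z": -0.03,"wx": 0,"wy": 0,"wz": 0,"grip": 0.0},{"x": 0,"y": 0,"z": -0.07,"wx": 0,"wy": 0,"wz": 0,"grip": 0.0},{"x": 0,"y": 0,"z": -0.11,"wx": 0,"wy": 0,"wz": 0,"grip": 0.0},{"x": 0,"y": 0,"z": -0.14,"wx": 0,"wy": 0,"wz": 0,"grip": 0.0},{"x": 0,"y": 0,"z": -0.145,"wx": 0,"wy": 0,"wz": 0,"grip": 0.0},{"x": 0,"y": 0,"z": -0.145,"wx": 0,"wy": 0,"wz": 0,"grip": 0.0},{"x": 0,"y": 0,"z": -0.145,"wx": 0,"wy": 0,"wz": 0,"grip": 0.0}])

```text
time: 37.45
tool_pos: [0.4475, -0.195, 0.2534]
tcp_rot: [0.692, 0.722, 0.0, 0.002]
contact_force: [-0.1, 0.0, -3.0]
gripper_width: 0.0181
```

Run:
```python
from h import *
p,R,s=tool();print(p,s['gripper_width'],s['contact_force'],R.apply([0,0,1]))
print(rel([.6276,-.0669,.26],np.radians(2.75)))
q,_,j=shot('side','s28'); cv2.imwrite('pics/s28z.png',cv2.resize(q[100:260,260:460],None,fx=4,fy=3.7)[:,:,::-1])
shot('wrist','w28')
```

```text
[ 0.44748552 -0.19503615  0.25341176] 0.018135903948602986 [-9.92307573e-02  1.85918793e-03 -3.04159948e+00] [ 0.00308925 -0.00193996 -0.99999335]
{'shift': array([ 0.1204,  0.1854, -0.0063]), 'w6': array([ 0.029,  0.02 , -0.054]), 'q7': np.float64(0.22327985238794168)}
```

View pics/s28z.png

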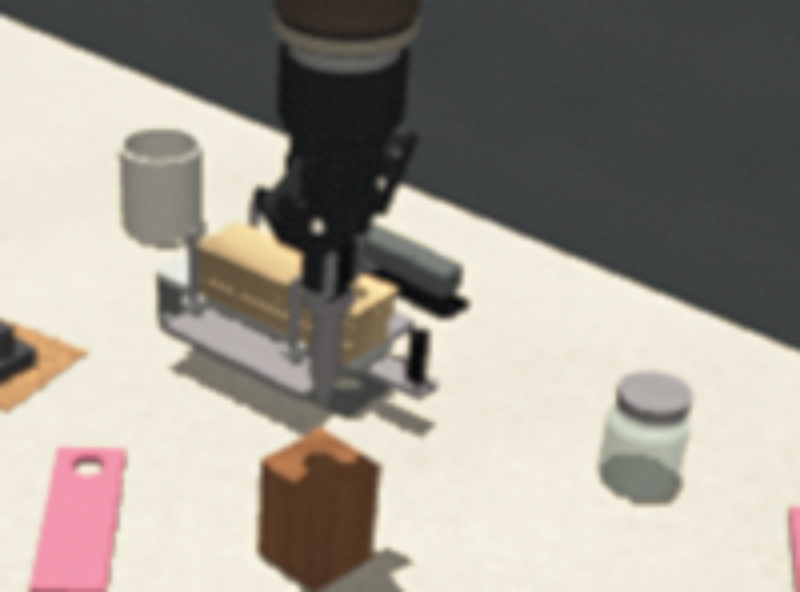

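View pics/w28.png

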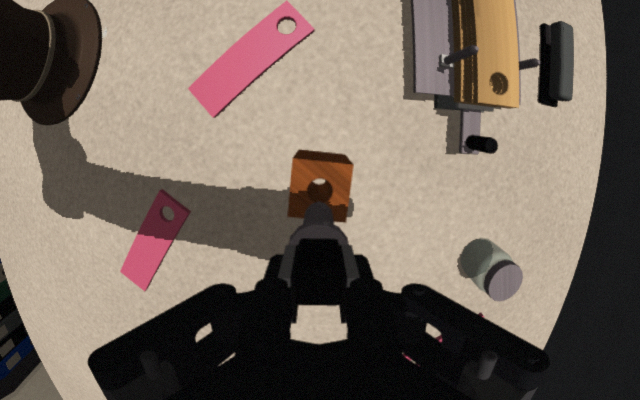

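Call:
step_arm(moves=[{"x": 0.02,"y": 0.03,"z": -0.005,"wx": 0.03,"wy": 0.02,"wz": -0.05,"grip": 0.0},{"x": 0.04,"y": 0.06,"z": -0.005,"wx": 0.03,"wy": 0.02,"wz": -0.05,"grip": 0.0},{"x": 0.06,"y": 0.09,"z": -0.005,"wx": 0.03,"wy": 0.02,"wz": -0.05,"grip": 0.0},{"x": 0.08,"y": 0.12,"z": -0.005,"wx": 0.03,"wy": 0.02,"wz": -0.05,"grip": 0.0},{"x": 0.1,"y": 0.155,"z": -0.005,"wx": 0.03,"wy": 0.02,"wz": -0.05,"grip": 0.0},{"x": 0.12,"y": 0.185,"z": -0.005,"wx": 0.03,"wy": 0.02,"wz": -0.05,"grip": 0.0},{"x": 0.12,"y": 0.185,"z": -0.005,"wx": 0.03,"wy": 0.02,"wz": -0.05,"grip": 0.0},{"x": 0.12,"y": 0.185,"z": -0.005,"wx": 0.03,"wy": 0.02,"wz": -0.05,"grip": 0.0},{"x": 0.12,"y": 0.185,"z": -0.005,"wx": 0.03,"wy": 0.02,"wz": -0.05,"grip": 0.0}])

```text
time: 38.45
tool_pos: [0.6263, -0.0679, 0.2571]
tcp_rot: [0.69, 0.724, -0.001, -0.001]
contact_force: [-0.6, 0.6, -2.1]
gripper_width: 0.0187
```

Run:
```python
from h import *
p,R,s=tool();print(p,R.apply([0,0,1]))
print(rel([.6276,-.0669,.217],np.radians(2.75)))
```

```text
[ 0.62631777 -0.06788937  0.25705012] [-3.18960450e-03  4.96959145e-04 -9.99994790e-01]
{'shift': array([0.0009, 0.0015, 0.04  ]), 'w6': array([-0.03 , -0.006, -0.007]), 'q7': np.float64(-0.1578319271814813)}
```

Call:
step_arm(moves=[{"x": 0.001,"y": 0.0015,"z": 0.02,"wx": -0.03,"wy": 0,"wz": 0,"grip": 0.0},{"x": 0.001,"y": 0.0015,"z": 0.036,"wx": -0.03,"wy": 0,"wz": 0,"grip": 0.0},{"x": 0.001,"y": 0.0015,"z": 0.036,"wx": -0.03,"wy": 0,"wz": 0,"grip": 0.0},{"x": 0.001,"y": 0.0015,"z": 0.036,"wx": -0.03,"wy": 0,"wz": 0,"grip": 0.0}])

```text
time: 38.85
tool_pos: [0.6272, -0.0678, 0.2214]
tcp_rot: [0.691, 0.723, -0.0, -0.0]
contact_force: [0.1, 0.3, -0.6]
gripper_width: 0.0186
```

Run:
```python
from h import *
p,R,s=tool();print(p,R.apply([0,0,1]))
p,d,i=shot('wrist','w29'); cv2.imwrite('pics/w29z.png',cv2.resize(p[130:300,235:405],None,fx=3.5,fy=3.5,interpolation=cv2.INTER_CUBIC)[:,:,::-1])
q,_,j=shot('side'); cv2.imwrite('pics/s29z.png',cv2.resize(q[120:220,290:410],None,fx=6,fy=6,interpolation=cv2.INTER_CUBIC)[:,:,::-1])
```

```text
[ 0.62720458 -0.06783538  0.22136824] [-4.59035109e-04  2.15298625e-04 -9.99999871e-01]
```

View pics/w29z.png

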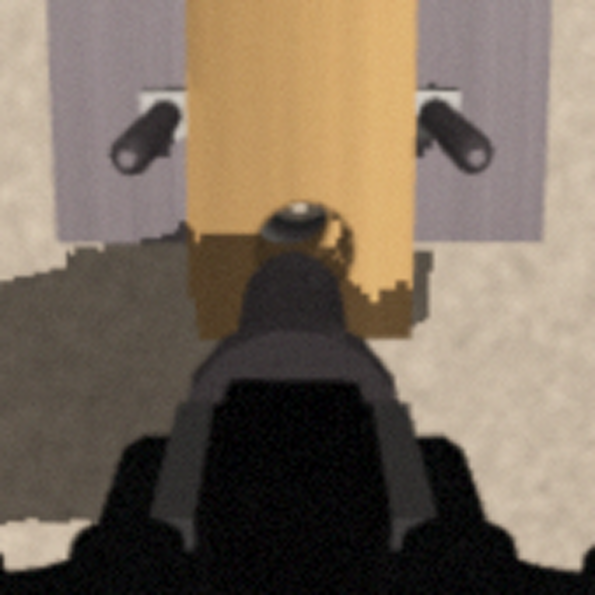

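View pics/s29z.png

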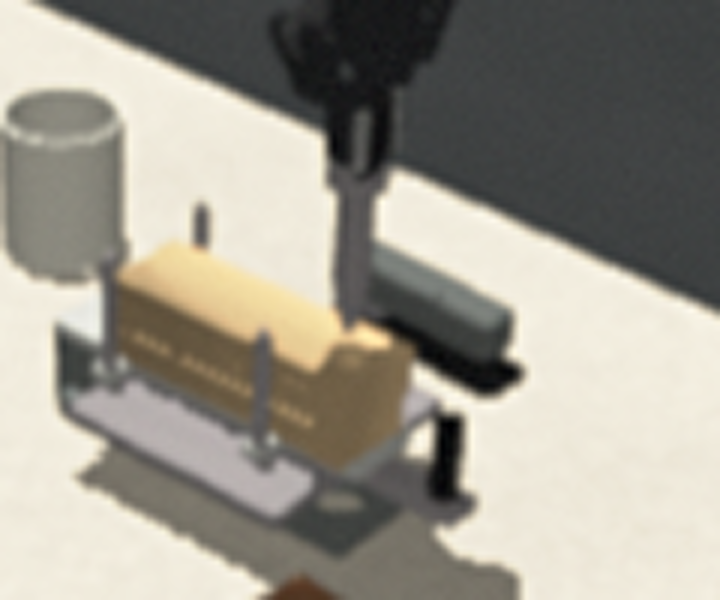

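Run:
```python
from h import *
i=info('wrist');p=tool()[0]
Zz=lambda X:(proj('wrist',X,i)-[235,130])*3.5
print(Zz([[p[0],p[1],.12],[p[0],p[1],.2],[.6277,-.0669,.105]]))
U=lambda a,z:unp('wrist',np.array(a)/3.5+[235,130],z,i)
print('posts',U([(128,157),(477,157)],.127),'hole',U([(307,250)],.105),'tip',U([(293,262)],.12))
print('plateends',U([(60,241),(543,241)],.045), 'board ends',U([(200,338),(411,338)],.105))
```

```text
[[298.42252601 271.23697263]
 [301.84068679 405.78511076]
 [297.11718484 252.87430358]]
posts [[ 0.58857493 -0.04066846  0.127     ]
 [ 0.66634125 -0.03692442  0.127     ]] hole [[ 0.63010051 -0.06605085  0.105     ]] tip [[ 0.6265635  -0.06513455  0.12      ]]
plateends [[ 0.55573632 -0.08253013  0.045     ]
 [ 0.70456392 -0.07545833  0.045     ]] board ends [[ 0.60420616 -0.09035841  0.105     ]
 [ 0.65769354 -0.08786194  0.105     ]]
```

Call:
step_arm(moves=[{"x": 0.001,"y": 0.002,"z": 0.005,"wx": 0,"wy": 0,"wz": 0,"grip": 0.0},{"x": 0.001,"y": 0.002,"z": 0.012,"wx": 0,"wy": 0,"wz": 0,"grip": 0.0},{"x": 0.001,"y": 0.002,"z": 0.02,"wx": 0,"wy": 0,"wz": 0,"grip": 0.0},{"x": 0.001,"y": 0.002,"z": 0.028,"wx": 0,"wy": 0,"wz": 0,"grip": 0.0},{"x": 0.001,"y": 0.002,"z": 0.028,"wx": 0,"wy": 0,"wz": 0,"grip": 0.0}])

```text
time: 39.45
tool_pos: [0.629, -0.0663, 0.1923]
tcp_rot: [0.69, 0.723, -0.0, -0.001]
contact_force: [-0.1, -0.3, -1.5]
gripper_width: 0.0188
```

Run:
```python
from h import *
p,R,s=tool();print(p,R.apply([0,0,1]),s['contact_force'])
p,d,i=shot('wrist','w30'); cv2.imwrite('pics/w30z.png',cv2.resize(p[130:300,235:405],None,fx=3.5,fy=3.5,interpolation=cv2.INTER_CUBIC)[:,:,::-1])
```

```text
[ 0.62898568 -0.0663096   0.19233921] [-1.42811141e-03  5.35011520e-04 -9.99998837e-01] [-0.121158   -0.27917694 -1.45152208]
```

View pics/w30z.png

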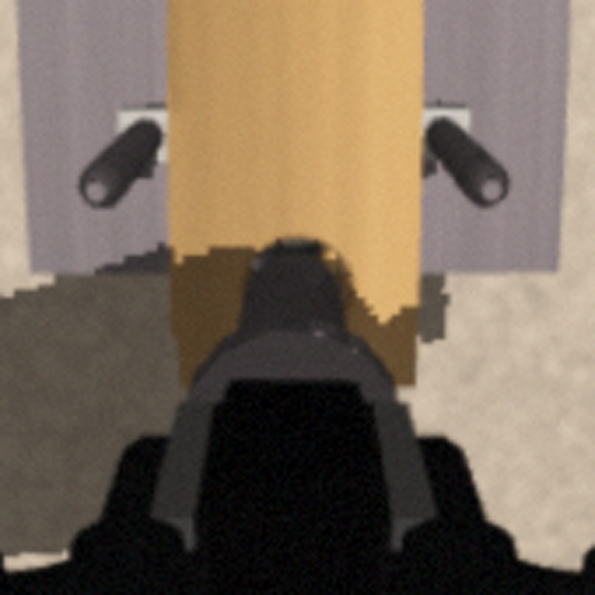

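Call:
step_arm(moves=[{"x": 0,"y": 0.001,"z": 0.006,"wx": 0,"wy": 0,"wz": 0,"grip": 0.0},{"x": 0,"y": 0.001,"z": 0.012,"wx": 0,"wy": 0,"wz": 0,"grip": 0.0},{"x": 0,"y": 0.001,"z": 0.018,"wx": 0,"wy": 0,"wz": 0,"grip": 0.0},{"x": 0,"y": 0.001,"z": 0.024,"wx": 0,"wy": 0,"wz": 0,"grip": 0.0},{"x": 0,"y": 0.001,"z": 0.024,"wx": 0,"wy": 0,"wz": 0,"grip": 0.0}])

```text
time: 40.0
tool_pos: [0.6298, -0.0665, 0.168]
tcp_rot: [0.691, 0.723, -0.001, -0.001]
contact_force: [-0.0, -0.6, -2.0]
gripper_width: 0.0188
```

Call:
step_arm(moves=[{"x": 0,"y": 0,"z": 0.006,"wx": 0,"wy": 0,"wz": 0,"grip": 0.0},{"x": 0,"y": 0,"z": 0.012,"wx": 0,"wy": 0,"wz": 0,"grip": 0.0},{"x": 0,"y": 0,"z": 0.018,"wx": 0,"wy": 0,"wz": 0,"grip": 0.0},{"x": 0,"y": 0,"z": 0.022,"wx": 0,"wy": 0,"wz": 0,"grip": 0.0},{"x": 0,"y": 0,"z": 0.022,"wx": 0,"wy": 0,"wz": 0,"grip": 0.0}])

```text
time: 40.5
tool_pos: [0.6294, -0.0665, 0.145]
tcp_rot: [0.69, 0.723, -0.001, -0.001]
contact_force: [-1.2, -0.9, -2.5]
gripper_width: 0.0186
```

Call:
step_arm(moves=[{"x": 0,"y": 0,"z": 0.005,"wx": 0,"wy": 0,"wz": 0,"grip": 0.0},{"x": 0,"y": 0,"z": 0.01,"wx": 0,"wy": 0,"wz": 0,"grip": 0.0},{"x": 0,"y": 0,"z": 0.015,"wx": 0,"wy": 0,"wz": 0,"grip": 0.0},{"x": 0,"y": 0,"z": 0.015,"wx": 0,"wy": 0,"wz": 0,"grip": 0.0}])

```text
time: 40.9
tool_pos: [0.6294, -0.0664, 0.1291]
tcp_rot: [0.69, 0.723, -0.001, -0.002]
contact_force: [-0.9, -0.7, -3.6]
gripper_width: 0.0185
```

Call:
step_arm(moves=[{"x": 0,"y": 0,"z": 0.004,"wx": 0,"wy": 0,"wz": 0,"grip": 0.0},{"x": 0,"y": 0,"z": 0.008,"wx": 0,"wy": 0,"wz": 0,"grip": 0.0},{"x": 0,"y": 0,"z": 0.012,"wx": 0,"wy": 0,"wz": 0,"grip": 0.0},{"x": 0,"y": 0,"z": 0.012,"wx": 0,"wy": 0,"wz": 0,"grip": 0.0},{"x": 0,"y": 0,"z": 0.012,"wx": 0,"wy": 0,"wz": 0,"grip": 0.0}])

```text
time: 41.4
tool_pos: [0.6299, -0.0664, 0.1184]
tcp_rot: [0.691, 0.723, -0.0, -0.001]
contact_force: [-4.5, -0.5, 10.3]
gripper_width: 0.019
```

Run:
```python
from h import *
p,R,s=tool();print(p,R.apply([0,0,1]),s['contact_force'])
p,d,i=shot('wrist','w31')
q,_,j=shot('side'); cv2.imwrite('pics/s31z.png',cv2.resize(q[120:220,290:410],None,fx=6,fy=6,interpolation=cv2.INTER_CUBIC)[:,:,::-1])
```

```text
[ 0.62987375 -0.06637363  0.11843753] [-1.64631256e-03  4.90002897e-04 -9.99998525e-01] [-4.53345256 -0.50651322 10.34361272]
```

View pics/s31z.png

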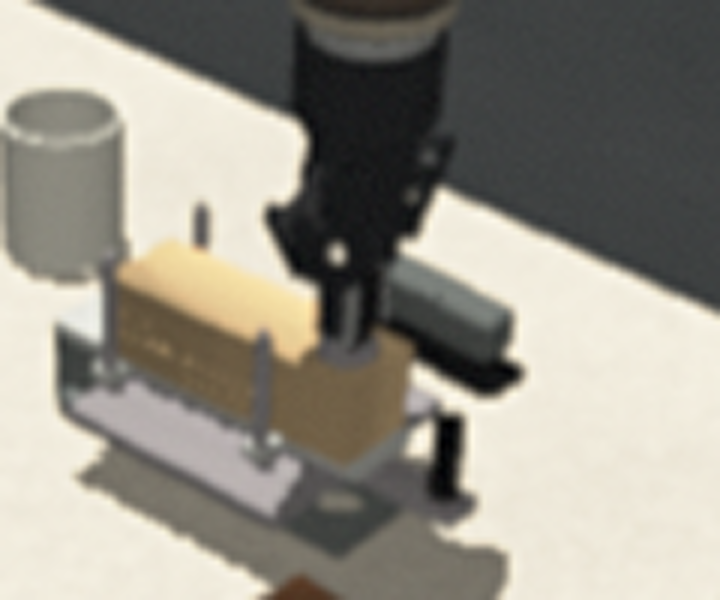

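View pics/w31.png

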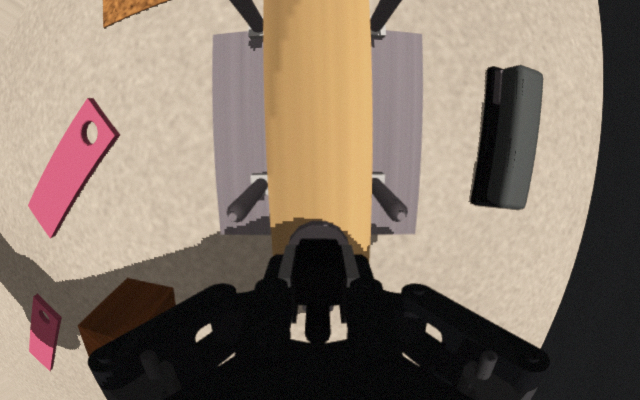

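Call:
step_arm(moves=[{"x": 0,"y": -0.001,"z": 0.002,"wx": 0,"wy": 0,"wz": 0,"grip": 0.0},{"x": 0,"y": -0.001,"z": 0.002,"wx": 0,"wy": 0,"wz": 0,"grip": 0.0},{"x": 0,"y": -0.001,"z": 0.002,"wx": 0,"wy": 0,"wz": 0,"grip": 0.0}])

```text
time: 41.8
tool_pos: [0.6298, -0.0663, 0.1184]
tcp_rot: [0.691, 0.723, 0.0, 0.0]
contact_force: [-3.1, -1.5, 13.1]
gripper_width: 0.019
```

Call:
step_arm(moves=[{"x": 0,"y": 0,"z": 0,"wx": 0,"wy": 0,"wz": 0,"grip": 0.05},{"x": 0,"y": 0,"z": 0,"wx": 0,"wy": 0,"wz": 0,"grip": 0.05},{"x": 0,"y": 0,"z": 0,"wx": 0,"wy": 0,"wz": 0,"grip": 0.05},{"x": 0,"y": 0,"z": -0.02,"wx": 0,"wy": 0,"wz": 0,"grip": 0.05},{"x": 0,"y": 0,"z": -0.06,"wx": 0,"wy": 0,"wz": 0,"grip": 0.05},{"x": 0,"y": 0,"z": -0.1,"wx": 0,"wy": 0,"wz": 0,"grip": 0.05},{"x": 0,"y": 0,"z": -0.15,"wx": 0,"wy": 0,"wz": 0,"grip": 0.05},{"x": -0.03,"y": 0,"z": -0.16,"wx": 0,"wy": 0,"wz": 0,"grip": 0.05},{"x": -0.06,"y": 0,"z": -0.16,"wx": 0,"wy": 0,"wz": 0,"grip": 0.05},{"x": -0.06,"y": 0,"z": -0.16,"wx": 0,"wy": 0,"wz": 0,"grip": 0.05},{"x": -0.06,"y": 0,"z": -0.16,"wx": 0,"wy": 0,"wz": 0,"grip": 0.05}])

```text
time: 42.9
tool_pos: [0.6323, -0.127, 0.2778]
tcp_rot: [0.691, 0.723, 0.0, 0.0]
contact_force: [-0.1, 0.4, -0.4]
gripper_width: 0.0497
```

Run:
```python
from h import *
p,R,s=tool();print(p)
p,d,i=shot('wrist','w32')
q,_,j=shot('side'); cv2.imwrite('pics/s32z.png',cv2.resize(q[120:220,290:410],None,fx=6,fy=6,interpolation=cv2.INTER_CUBIC)[:,:,::-1])
cv2.imwrite('pics/w32z.png',cv2.resize(p[20:240,230:420],None,fx=2.7,fy=2.7,interpolation=cv2.INTER_CUBIC)[:,:,::-1])
print(rel([0.447,0.166,0.27],np.radians(1.2)))
```

```text
[ 0.63225989 -0.12697579  0.27783314]
{'shift': array([ 0.2994, -0.1713,  0.0082]), 'w6': array([ 0.004, -0.009,  0.255]), 'q7': np.float64(-0.05839150705092509)}
```

View pics/w32z.png

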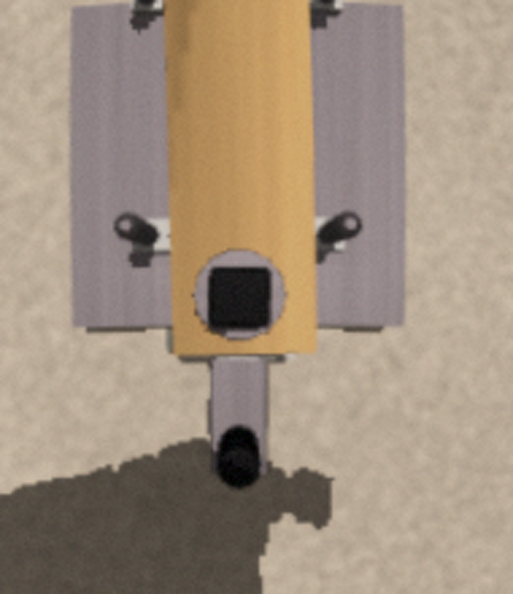

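View pics/s32z.png

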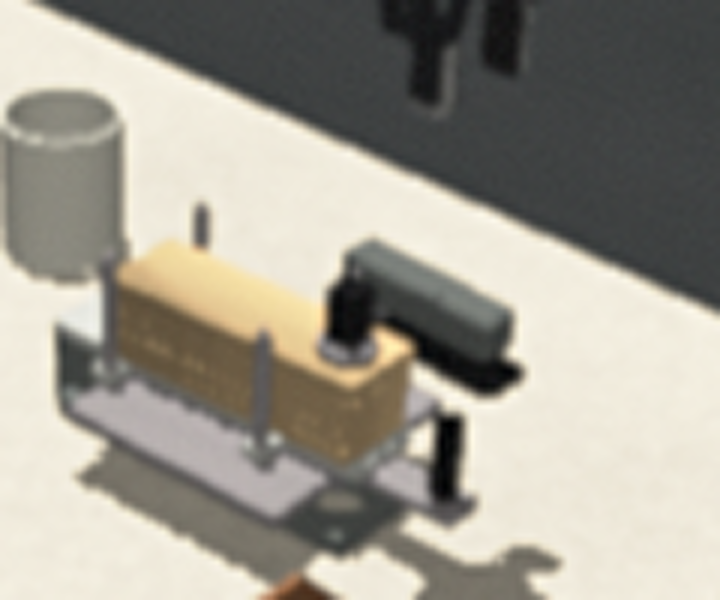

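Call:
step_arm(moves=[{"x": 0.25,"y": -0.17,"z": 0.008,"wx": 0,"wy": 0,"wz": 0.25,"grip": 0.06},{"x": 0.25,"y": -0.17,"z": 0.008,"wx": 0,"wy": 0,"wz": 0.25,"grip": 0.06},{"x": 0.25,"y": -0.17,"z": 0.008,"wx": 0,"wy": 0,"wz": 0.25,"grip": 0.06},{"x": 0.25,"y": -0.17,"z": 0.008,"wx": 0,"wy": 0,"wz": 0.25,"grip": 0.06},{"x": 0.25,"y": -0.17,"z": 0.008,"wx": 0,"wy": 0,"wz": 0.25,"grip": 0.06},{"x": 0.25,"y": -0.17,"z": 0.008,"wx": 0,"wy": 0,"wz": 0.25,"grip": 0.06},{"x": 0.25,"y": -0.17,"z": 0.008,"wx": 0,"wy": 0,"wz": 0.25,"grip": 0.06},{"x": 0.25,"y": -0.17,"z": 0.008,"wx": 0,"wy": 0,"wz": 0.25,"grip": 0.06},{"x": 0.25,"y": -0.17,"z": 0.008,"wx": 0,"wy": 0,"wz": 0.25,"grip": 0.06},{"x": 0.25,"y": -0.17,"z": 0.008,"wx": 0,"wy": 0,"wz": 0.25,"grip": 0.06}])

```text
time: 44.0
tool_pos: [0.4513, 0.1157, 0.2699]
tcp_rot: [0.7, 0.714, 0.0, -0.0]
contact_force: [0.2, 0.3, -0.1]
gripper_width: 0.0598
```

Run:
```python
from h import *
import pickle
p,R,s=tool();print(p)
p,d,i=shot('wrist','w33'); pickle.dump(i,open('w33.pkl','wb'))
c=proj('wrist',[[.447,.166,.05]],i)[0].astype(int); x,y=c-[60,60]; print(x,y)
cv2.imwrite('pics/w33z.png',cv2.resize(p[y:y+120,x:x+120],None,fx=4,fy=4,interpolation=cv2.INTER_CUBIC)[:,:,::-1])
```

```text
[0.45133501 0.11574621 0.26991216]
257 77
```

View pics/w33z.png

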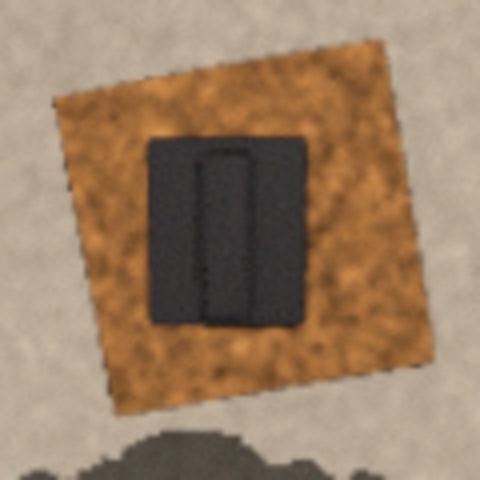

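Run:
```python
from h import *
import pickle;i=pickle.load(open('w33.pkl','rb'))
U=lambda a,z:unp('wrist',np.array(a)/4+[257,77],z,i)
r=U([(228,152),(229,320)],.053);print(r,r.mean(0))
b=U([(149,138),(306,138),(303,326),(149,324)],.023);print(b.mean(0))
print(rel([*r.mean(0)[:2],.031],np.radians(1.2)))
```

```text
[[0.44302436 0.19254431 0.053     ]
 [0.44425158 0.14377648 0.053     ]] [0.44363797 0.16816039 0.053     ]
[0.44265547 0.16824041 0.023     ]
{'shift': array([ 0.0523, -0.0066,  0.239 ]), 'w6': array([-0.001, -0.012, -0.013]), 'q7': np.float64(-0.46549086008334156)}
```

Call:
step_arm(moves=[{"x": 0.04,"y": -0.006,"z": 0.04,"wx": 0,"wy": 0,"wz": 0,"grip": 0.06},{"x": 0.052,"y": -0.006,"z": 0.09,"wx": 0,"wy": 0,"wz": 0,"grip": 0.06},{"x": 0.052,"y": -0.006,"z": 0.14,"wx": 0,"wy": 0,"wz": 0,"grip": 0.05},{"x": 0.052,"y": -0.006,"z": 0.19,"wx": 0,"wy": 0,"wz": 0,"grip": 0.05},{"x": 0.052,"y": -0.006,"z": 0.225,"wx": 0,"wy": 0,"wz": 0,"grip": 0.05},{"x": 0.052,"y": -0.006,"z": 0.237,"wx": 0,"wy": 0,"wz": 0,"grip": 0.05},{"x": 0.052,"y": -0.006,"z": 0.237,"wx": 0,"wy": 0,"wz": 0,"grip": 0.05},{"x": 0.052,"y": -0.006,"z": 0.237,"wx": 0,"wy": 0,"wz": 0,"grip": 0.0},{"x": 0.052,"y": -0.006,"z": 0.237,"wx": 0,"wy": 0,"wz": 0,"grip": 0.0},{"x": 0.052,"y": -0.006,"z": 0.237,"wx": 0,"wy": 0,"wz": 0,"grip": 0.0},{"x": 0.052,"y": -0.006,"z": 0.237,"wx": 0,"wy": 0,"wz": 0,"grip": 0.0},{"x": 0.052,"y": -0.006,"z": 0.237,"wx": 0,"wy": 0,"wz": 0,"grip": 0.0}], squeeze=60)

```text
time: 45.25
tool_pos: [0.4455, 0.1682, 0.035]
tcp_rot: [0.7, 0.714, 0.002, 0.001]
contact_force: [-1.7, 0.0, 6.1]
gripper_width: 0.0147
```

Call:
step_arm(moves=[{"x": 0,"y": 0,"z": -0.04,"wx": 0,"wy": 0,"wz": 0,"grip": 0.0},{"x": 0,"y": 0,"z": -0.09,"wx": 0,"wy": 0,"wz": 0,"grip": 0.0},{"x": 0,"y": 0,"z": -0.14,"wx": 0,"wy": 0,"wz": 0,"grip": 0.0},{"x": 0,"y": 0,"z": -0.19,"wx": 0,"wy": 0,"wz": 0,"grip": 0.0},{"x": 0,"y": 0,"z": -0.22,"wx": 0,"wy": 0,"wz": 0,"grip": 0.0},{"x": 0,"y": 0,"z": -0.22,"wx": 0,"wy": 0,"wz": 0,"grip": 0.0},{"x": 0,"y": 0,"z": -0.22,"wx": 0,"wy": 0,"wz": 0,"grip": 0.0}])

```text
time: 45.95
tool_pos: [0.4443, 0.1671, 0.255]
tcp_rot: [0.701, 0.714, 0.002, 0.001]
contact_force: [-0.1, 0.1, -7.1]
gripper_width: 0.0146
```

Run:
```python
from h import *
p,R,s=tool();print(p,s['gripper_width'],s['contact_force'])
print(rel([0.623,0.037,0.25],np.radians(2.75)))
shot('wrist','w34')
```

```text
[0.44434314 0.16706933 0.25496036] 0.014553433543660605 [-0.07393879  0.09625962 -7.13207144]
{'shift': array([-0.1333,  0.1762,  0.0057]), 'w6': array([ 0.042, -0.003, -0.283]), 'q7': np.float64(-0.6179871123883771)}
```

View pics/w34.png

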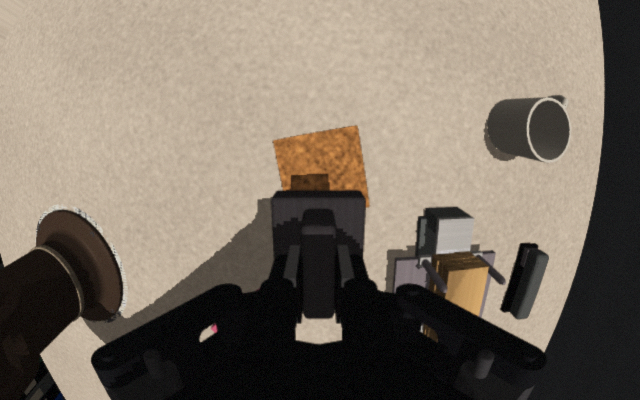

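Run:
```python
from h import *
print(rel([0.6242,0.027,0.25],np.radians(2.75)))
```

```text
{'shift': array([-0.1432,  0.1778,  0.0042]), 'w6': array([ 0.018, -0.001, -0.281]), 'q7': np.float64(-0.6180570350324193)}
```

Call:
step_arm(moves=[{"x": -0.024,"y": 0.03,"z": 0,"wx": 0.02,"wy": 0,"wz": -0.1,"grip": 0.0},{"x": -0.048,"y": 0.06,"z": 0,"wx": 0.02,"wy": 0,"wz": -0.2,"grip": 0.0},{"x": -0.072,"y": 0.09,"z": 0,"wx": 0.02,"wy": 0,"wz": -0.28,"grip": 0.0},{"x": -0.096,"y": 0.12,"z": 0,"wx": 0.02,"wy": 0,"wz": -0.28,"grip": 0.0},{"x": -0.12,"y": 0.15,"z": 0,"wx": 0.02,"wy": 0,"wz": -0.28,"grip": 0.0},{"x": -0.143,"y": 0.178,"z": 0.004,"wx": 0.02,"wy": 0,"wz": -0.28,"grip": 0.0},{"x": -0.143,"y": 0.178,"z": 0.004,"wx": 0.02,"wy": 0,"wz": -0.28,"grip": 0.0},{"x": -0.143,"y": 0.178,"z": 0.03,"wx": 0.02,"wy": 0,"wz": -0.28,"grip": 0.0},{"x": -0.143,"y": 0.178,"z": 0.06,"wx": 0.02,"wy": 0,"wz": -0.28,"grip": 0.0},{"x": -0.143,"y": 0.178,"z": 0.085,"wx": 0.02,"wy": 0,"wz": -0.28,"grip": 0.0},{"x": -0.143,"y": 0.178,"z": 0.105,"wx": 0.02,"wy": 0,"wz": -0.28,"grip": 0.0},{"x": -0.143,"y": 0.178,"z": 0.105,"wx": 0.02,"wy": 0,"wz": -0.28,"grip": 0.0}])

```text
time: 47.2
tool_pos: [0.6208, 0.0266, 0.1434]
tcp_rot: [0.69, 0.724, -0.004, -0.004]
contact_force: [0.0, 0.3, -7.0]
gripper_width: 0.0147
```

Run:
```python
from h import *
p,R,s=tool();print(p,s['gripper_width'],s['contact_force'])
print(rel([0.6242,0.027,0.137],np.radians(2.75)))
shot('wrist','w35')
```

```text
[0.62082488 0.02664022 0.14337607] 0.014702277912124343 [ 0.03951715  0.2742868  -7.03667139]
{'shift': array([0.0002, 0.0035, 0.0063]), 'w6': array([-0.099, -0.001,  0.007]), 'q7': np.float64(-0.40124150888191273)}
```

View pics/w35.png

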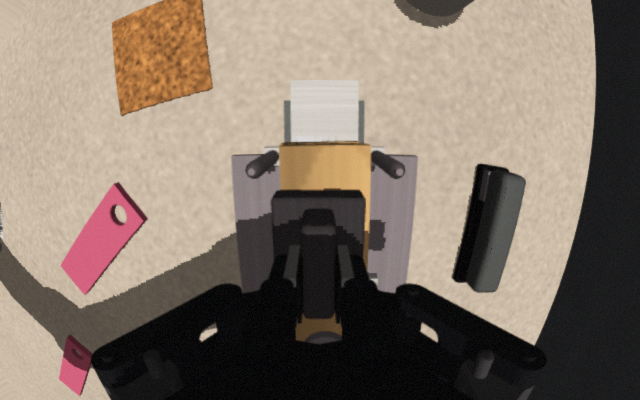

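Call:
step_arm(moves=[{"x": 0,"y": 0.0035,"z": 0.003,"wx": -0.1,"wy": 0,"wz": 0,"grip": 0.0},{"x": 0,"y": 0.0035,"z": 0.006,"wx": -0.1,"wy": 0,"wz": 0,"grip": 0.0},{"x": 0,"y": 0.0035,"z": 0.008,"wx": -0.1,"wy": 0,"wz": 0,"grip": 0.0},{"x": 0,"y": 0.0035,"z": 0.008,"wx": -0.1,"wy": 0,"wz": 0,"grip": 0.0},{"x": 0,"y": 0.0035,"z": 0.008,"wx": -0.1,"wy": 0,"wz": 0,"grip": 0.0}])

```text
time: 47.75
tool_pos: [0.6258, 0.0272, 0.1382]
tcp_rot: [0.69, 0.724, 0.002, 0.001]
contact_force: [-0.3, 0.2, -6.6]
gripper_width: 0.0143
```

Call:
step_arm(moves=[{"x": 0,"y": 0,"z": 0.0015,"wx": 0,"wy": 0,"wz": 0,"grip": 0.0},{"x": 0,"y": 0,"z": 0.003,"wx": 0,"wy": 0,"wz": 0,"grip": 0.0},{"x": 0,"y": 0,"z": 0.003,"wx": 0,"wy": 0,"wz": 0,"grip": 0.0}])

```text
time: 48.05
tool_pos: [0.6263, 0.0272, 0.137]
tcp_rot: [0.69, 0.724, 0.002, 0.002]
contact_force: [-4.3, -2.3, 7.3]
gripper_width: 0.0147
```

Touching down. Release and rise.

Call:
step_arm(moves=[{"x": 0,"y": 0,"z": 0,"wx": 0,"wy": 0,"wz": 0,"grip": 0.05},{"x": 0,"y": 0,"z": 0,"wx": 0,"wy": 0,"wz": 0,"grip": 0.05},{"x": 0,"y": 0,"z": 0,"wx": 0,"wy": 0,"wz": 0,"grip": 0.05},{"x": 0,"y": 0,"z": -0.03,"wx": 0,"wy": 0,"wz": 0,"grip": 0.05},{"x": 0,"y": 0,"z": -0.07,"wx": 0,"wy": 0,"wz": 0,"grip": 0.05},{"x": 0,"y": 0,"z": -0.11,"wx": 0,"wy": 0,"wz": 0,"grip": 0.05},{"x": -0.04,"y": 0,"z": -0.15,"wx": 0,"wy": 0,"wz": 0,"grip": 0.05},{"x": -0.08,"y": 0,"z": -0.15,"wx": 0,"wy": 0,"wz": 0,"grip": 0.05},{"x": -0.12,"y": 0,"z": -0.15,"wx": 0,"wy": 0,"wz": 0,"grip": 0.05},{"x": -0.12,"y": 0,"z": -0.15,"wx": 0,"wy": 0,"wz": 0,"grip": 0.05},{"x": -0.12,"y": 0,"z": -0.15,"wx": 0,"wy": 0,"wz": 0,"grip": 0.05}])

```text
time: 49.15
tool_pos: [0.6312, -0.0938, 0.2869]
tcp_rot: [0.691, 0.723, 0.002, 0.002]
contact_force: [0.5, 0.1, -0.7]
gripper_width: 0.0504
```

Run:
```python
from h import *
import pickle
p,R,s=tool();print(p,s['contact_force'])
p,d,i=shot('wrist','w36'); pickle.dump(i,open('w36.pkl','wb'))
cv2.imwrite('pics/w36z.png',cv2.resize(p[20:240,230:420],None,fx=2.7,fy=2.7,interpolation=cv2.INTER_CUBIC)[:,:,::-1])
q,_,j=shot('side','s36'); cv2.imwrite('pics/s36z.png',cv2.resize(q[120:220,290:410],None,fx=6,fy=6,interpolation=cv2.INTER_CUBIC)[:,:,::-1])
shot('top','t36')
```

```text
[ 0.63120849 -0.09384706  0.28685764] [ 0.48696185  0.14516107 -0.69008346]
```

View pics/w36z.png

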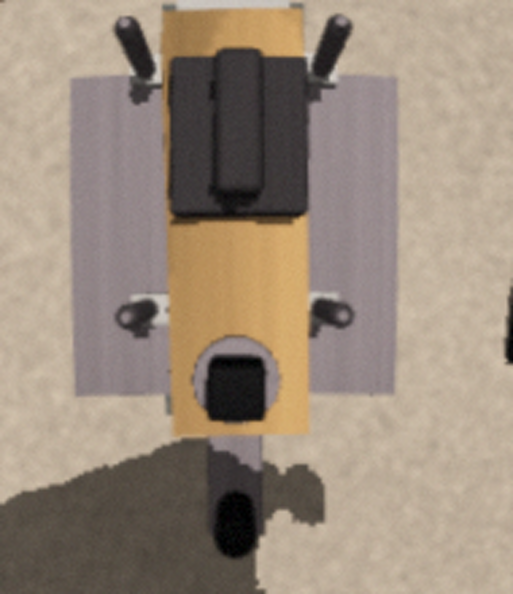

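View pics/s36z.png

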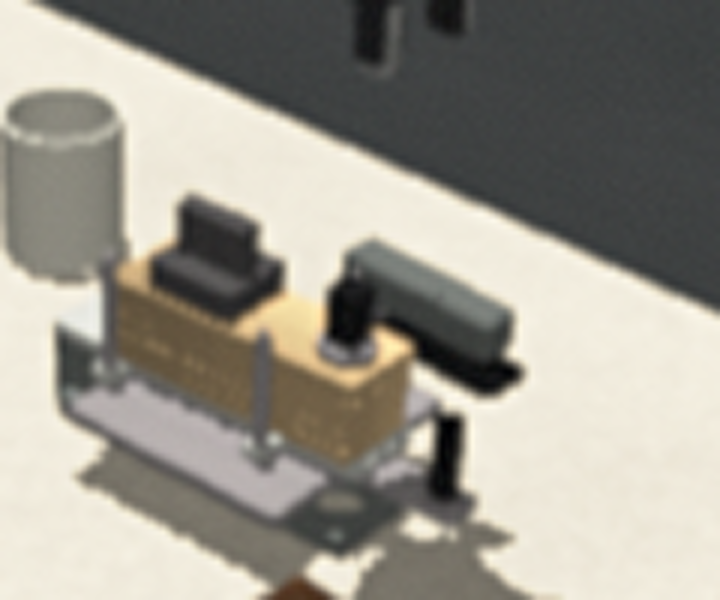

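View pics/t36.png

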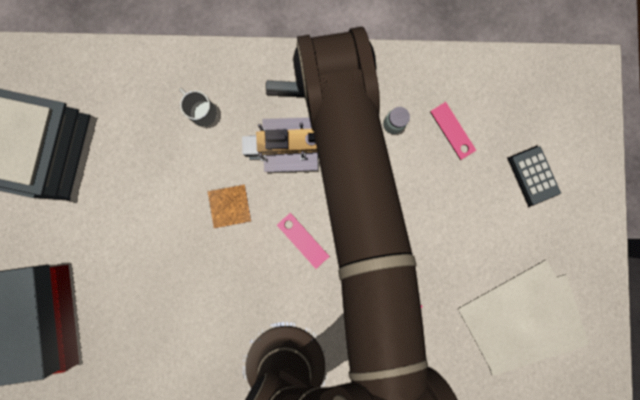

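Run:
```python
from h import *
import pickle; i=pickle.load(open('w36.pkl','rb'))
P=lambda uv,z: unp('wrist',np.array(uv)/2.7+[230,20],z,i)
w=P([(168,60),(308,58),(308,214),(171,218)],.125).mean(0)
g=P([(237,384)],.135)[0]
c=P([(71,78),(397,76),(77,395),(396,393)],.045); o=c.mean(0)
e=(c[0]+c[1])/2-(c[2]+c[3])/2; th=np.arctan2(e[1],e[0])
d=np.array([np.cos(th),np.sin(th)]);n=np.array([-d[1],d[0]])
f=lambda X:(np.dot(X[:2]-o[:2],d),np.dot(X[:2]-o[:2],n))
print('plate',o,np.degrees(th)); print('weight',f(w),'pin',f(g))
pt=P([(128,23),(342,22),(124,315),(345,315)],.127)
print(fitjig(pt,[(.075,.039),(.075,-.039),(-.035,.039),(-.035,-.039)]))
```

```text
plate [ 0.62513144 -0.00498542  0.045     ] 93.11115451080438
weight (np.float64(0.030931723861599963), np.float64(-0.001377786562990358)) pin (np.float64(-0.05853032069104213), np.float64(-2.2267580193369126e-05))
(array([ 0.6248118 , -0.00475061]), np.float64(1.617085669348017), array([[ 0.00077034, -0.00080919],
       [-0.00057457, -0.00044258],
       [-0.0008304 ,  0.00061208],
       [ 0.00063462,  0.00063968]]))
```

Run:
```python
from station import bot
print(bot.job_done()); print(bot.get_state()['time'])
```

```text
the job is handed in; nothing more can be done
None
the job is handed in; nothing more can be done
```

The job is done and handed in at about 50 s of robot time; `job_done` gave no verdict.

**What I did:**
- Parked the weight on the cork mat.
- Turned the index plate by its knob to about 0.
- Squared up the two base boards and laid the three loose plywood boards on them. The pink look-alikes were left alone.
- Drove the pin through until its head seated. The tool stopped at the height predicted for a flush head, with 10–13 N on the wrist.
- Set the weight back flat on the boards.

| Item | Reading | Target |
|---|---|---|
| Weight | x +31 mm, y −1 mm in the jig frame | x −12 to 75 mm, y within ±22 mm |
| Pin grip | about 3.5 mm from nominal along the deck, 0 mm across it | within 5 mm |
| Index plate | about 0.01 rad from the jig's axis | within 0.1 rad |

- In the side view the pin head looks flush on the top board, and the arm is clear of everything.
- Mug and jar look unmoved in the last views. The stapler looked unmoved in the side view; in the top view it is partly hidden by the arm.

**What disagreed or was not measured:**
- Different camera views gave jig positions 2–4 mm apart, so the 3.5 mm pin reading is partly measurement error.
- I overshot when squaring the base boards, leaving them 3–4 mm to one side. I left the pin to pull them into line and could not see their holes afterwards.

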